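Hold the end panel of a tube stand square

ROBOT

A 6-joint arm with a two-finger parallel gripper is mounted at the origin on the work surface. World frame = base frame: x ahead of the robot, y to its left, z up, the work surface at z = 0. Lengths are in m, angles in rad, forces in N, time in s.
With the tool pointing down it reaches from about 0.25 to 0.775 m from the base axis. Payload 4 kg.
Tool frame: the origin (TCP) lies at the very end of the fingers, on their centre line; the grasp point (between the pads) lies 19 mm behind it (robot.grip_point_offset is the distance from the TCP to the grasp point, in m); z points along the fingers, x is the direction in which the jaws open and shut, and the axes are right-handed (so a half turn about z gives the same grasp; the last joint's range is limited). The gripper opens to 94 mm and grips with 3 to 60 N. Pads are 16 mm wide; open, the fingers measure 119 mm over their backs; the gripper's body (75 mm by 177 mm) begins 78 mm behind the grasp point.
Start: joints at [-1.434, 0.087, 1.371, -0, 1.684, -0.103], TCP at [0.131, -0.534, 0.206] pointing down, gripper open.
Joint ranges: [-3.1, 3.1], [-0.76, 2.03], [0.27, 2.55], [-1.08, 4.22], [0.17, 2.65], [-2.57, 2.57]. Speed limits (rad/s): [2.79, 2.79, 3.14, 3.14, 3.14, 3.14].

INTERFACE

Orientations are given as [roll, pitch, yaw] about the fixed x, y, z axes, in that order (R = Rz(yaw) Ry(pitch) Rx(roll)).
In Python, from bench import robot gives the robot as it stands.
- The arm moves only by the shell command python3 -m inch 'ROWS'. ROWS is text: rows parted by semicolons, each of 5 numbers parted by spaces: the shift along the tool's x, y, z in cm, then the turn about the tool's z in rad, then the closure, from 0 (fully open) to 1 (shut). In form: tx ty tz spin claw; .... A call has 1 to 20 rows; each row is the pose to reach, as a shift and turn from the pose measured when the call began, along the tool's axes at that moment; what a row does not reach only later rows make up. A row lasts 1/12 s, in which the tool goes at most 41.7 mm and 7.16 degrees, less where a joint would pass 70% of its speed; a pose out of reach is approached as far as the arm can. A call with a gripper value outside its range is refused whole. The fingers move at their own pace and stop on an object; the grip force is fixed at half the most. Time passes only in rows, so rows that repeat a pose let the fingers close. It gives the time, the measured TCP pose, the force and the opening at its end, in the units of the state.
- robot.get_obs(): the state, without advancing time (a new reading comes with each control period).
- robot.snapshot(name): name is "scene" or "side" or "wrist"; returns (picture, depth): 420x560x3 uint8, blue, green, red; 420x560 float32, m along the optical axis (not along the pixel's ray), 0 where there is no reading.
- robot.camera_info(name): a dict with "K" (3x3 intrinsics, pixels), "extrinsics" (4x4, takes a point from world to camera coordinates); the wrist camera has in their place "mount" (4x4, takes a point from camera to tool coordinates, whose origin is the TCP and whose axes are the tool frame's). Camera axes: x right, y down, z forward; pixel columns grow to the right and rows downward; lengths in m; the calibration is good to about 2 mm. A picture is of the moment at which its call begins: read the wrist's pose just before it. camera_info takes no time and is no camera call.
- robot.close_job(): hands the job in, once; it reports no verdict.
The state is a dict: "time": time; "joint_positions": joint angles; "qvel": joint speeds; "joint_torque": joint torques, N m; "tool_pos": TCP position; "ee_rot": TCP orientation; "wrist_force": force on the tool from outside, world axes, zero at the start; "wrist_torque": the same for the moment, N m; "width": finger opening in m.
Only numpy, scipy, OpenCV 4.12 (cv2) and the standard library are available. Lean on these libraries where they do the work, as an engineer would, in place of code of your own. Each camera call takes 0.05 s, during which the arm holds its last target.

TASK

The white end panel of a half-built stand leans inward over its base plate on a springy seam. Take the metal L-shaped square off the box, stand it upright with its short leg flat down on the base plate and its long leg against the inside of the panel, and press it fully into the corner so that both outer faces touch and the panel stands at a right angle. Finish while still gripping and pressing the square there, and do not disturb the other things on the bench.

Things in the scene. Friction and masses are not known exactly. Their poses are not given: they have to be found in the camera images.
- square: Aluminium L-shaped square, loose, about 0.2 kg: two bars 22 mm wide, 16 mm thick; outer lengths 90 mm (short leg) and 150 mm (long leg). Origin: outer corner (heel) on the lower broad face. Own x: along the short leg from the heel; own -y: along the long leg; own z: thickness, 0 to 16 mm. Starts flat (z up) on the box. Standing as asked: own -y up, own x away from the panel.
- heel (a point): The square's outer corner (heel) at mid thickness, own (0, 0, 8) mm of the square, same axes. The outer faces are x = 0 (long leg) and y = 0 (short leg). At the start the outer 60 to 75 mm of the long leg overhangs the box freely, 40 mm above the bench.
- box: Low closed box, 104 x 104 x 40 mm, dark lid over a grey tray, fixed; the square lies on it. Origin: centre of its underside, z up.
- base_plate: White base plate of the stand, 130 x 190 x 10 mm (own x, y, z), fixed, on a 3 mm dark mat, so its top is 13 mm above the bench. Origin: centre of its underside. The panel stands across it on the right-hand (-y) part; the plate is clear for 155 mm from the panel on the +y side.
- corner (a point): The middle of the inner corner line where panel meets base plate, on the plate's top face (60 mm from the plate's origin along -y). Own x runs along the corner line, own y points horizontally away from the panel's inner face over the plate, own z is up. These axes do not lean with the panel.
- panel (a joint): Lean in rad of the white end panel: 110 mm wide, 8 mm thick, top edge 90 mm above the plate's top. 0: square to the plate; positive: leans inward over the plate (corner's +y). Pivots on the corner line at its inner face, limits -0.25 to 0.4. A spring draws it to about 0.22; held upright it pushes back with about 0.3 N m (3 to 4 N at the top edge).
- vial0: Bystander: capped vial, 26 mm across, 62 mm tall, standing on the bench, origin at the centre of its underside.
- vial1: Bystander: capped vial, 26 mm across, 62 mm tall, standing on the bench, origin at the centre of its underside.
- vial2: Bystander: capped vial, 26 mm across, 62 mm tall, standing on the bench, origin at the centre of its underside.
- vial3: Bystander: capped vial, 26 mm across, 62 mm tall, standing on the bench, origin at the centre of its underside.
- bottle: Bystander: solution bottle with a blue cap, 72 mm across, 160 mm tall, origin at the centre of its underside.
- timer: Bystander: white bench timer lying flat, 55 x 75 x 20 mm, origin at the centre of its underside.
- tweezers: Bystander: steel tweezers lying on the bench, about 135 mm long, origin under their middle.
Mind the look-alikes: they are no part of the job. There is more than one size of the square; the job needs the largest.

How it is judged:
By the outcome, as a careful person would: the job done as asked, in the order asked, and still so for the second after the job is handed in, while the arm keeps its last pose, push and grip.
It also fails if it takes over 42 s, if anything falls off the work surface, if the arm or the gripper's body presses on something with over 40 N, if the wrist force passes 120 N, or if a joint passes its speed limit or range.

## Working session

There is one attempt and no reset: what is moved stays moved. The work goes in short steps, Python scripts to look and compute and a shell command to move; the robot and the scene stay as the last step left them, time stands still between calls to the robot, and variables do not carry over. Pictures are saved under pics/ and viewed, and the job is handed in when it is done.

```bash
ls; mkdir -p pics; python3 - <<'E'
from bench import robot
import cv2, numpy as np
print(robot.get_obs())
for n in ["scene","side","wrist"]:
    p,d=robot.snapshot(n); cv2.imwrite(f"pics/{n}0.png",p); np.save(f"pics/{n}0.npy",d)
    print(n,robot.camera_info(n))
E
```

```text
pics
{'time': 0.0, 'joint_positions': array([-1.43407854e+00,  8.79022087e-02,  1.37222266e+00, -4.02828371e-06,
        1.68359078e+00, -1.03085746e-01]), 'qvel': array([ 0.00037213,  0.00256735,  0.00084319,  0.00125899, -0.00086078,
        0.00109382]), 'joint_torque': array([ 3.83038050e-04, -3.40171087e+01, -3.02426147e+01,  7.18881190e-02,
        3.29473964e-02, -1.71832617e-04]), 'tool_pos': array([ 0.13055923, -0.5337232 ,  0.20434906]), 'ee_rot': array([-3.14137817e+00,  2.11214002e-03, -1.33099302e+00]), 'wrist_force': array([ 0.19763354,  0.20388875, -0.45418853]), 'wrist_torque': array([ 0.02647397, -0.00225763, -0.02804924]), 'width': 0.09421766119215212}
scene {'K': array([[448.30402301,   0.        , 278.92841155],
       [  0.        , 448.30402301, 208.08729326],
       [  0.        ,   0.        ,   1.        ]]), 'extrinsics': array([[-0.68871586,  0.72502965,  0.00157001,  0.35208607],
       [ 0.49339265,  0.47026511, -0.73172017, -0.22425287],
       [-0.53125714, -0.50317266, -0.68160335,  1.3427345 ],
       [ 0.        ,  0.        ,  0.        ,  1.       
[... 249 characters left out ...]
     [-0.07848756, -0.736107  , -0.67229918,  0.07030252],
       [ 0.06145775,  0.66952414, -0.74024346,  1.10602579],
       [ 0.        ,  0.        ,  0.        ,  1.        ]])}
wrist {'K': array([[306.57119154,   0.        , 283.0420336 ],
       [  0.        , 306.57119154, 212.28214557],
       [  0.        ,   0.        ,   1.        ]]), 'mount': array([[ 9.99999439e-01, -9.85492521e-04,  3.87888260e-04,
        -1.17902950e-03],
       [ 8.30584050e-04,  9.56994913e-01,  2.90103509e-01,
        -8.44172315e-02],
       [-6.57101930e-04, -2.90103024e-01,  9.56995195e-01,
        -1.79254729e-01],
       [ 0.00000000e+00,  0.00000000e+00,  0.00000000e+00,
         1.00000000e+00]])}
```

View pics/scene0.png

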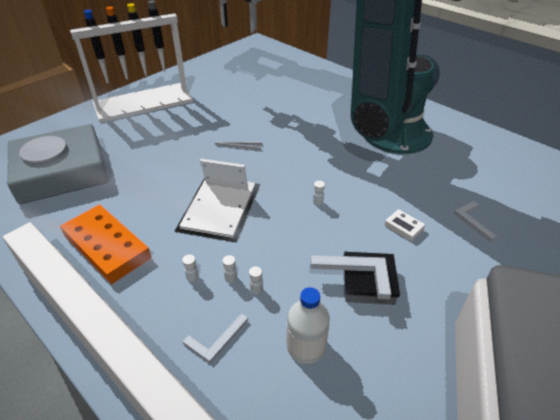

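View pics/side0.png

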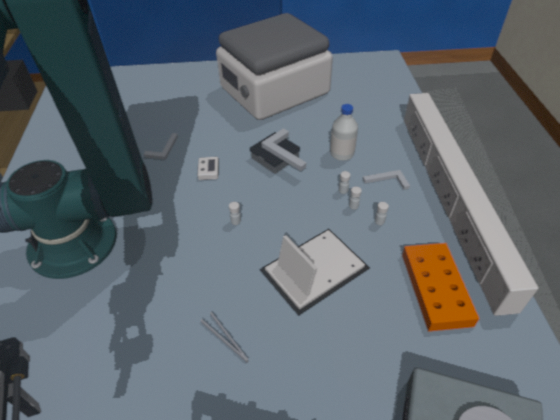

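View pics/wrist0.png

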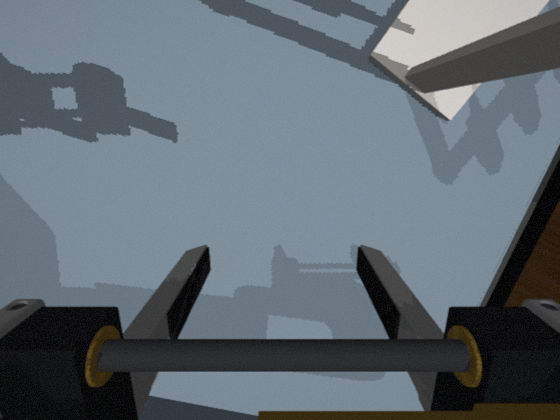

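Three L squares show in the scene view. One is on the dark box at about (352,268), one is on the bench at (218,338), and one is on the bench at (475,222). The one on the box fits the description: it lies on the box, overhangs it, and looks largest. I'll confirm it in an enlarged crop.

```bash
cat > h.py <<'E'
import numpy as np
from bench import robot
def cam(n):
    c=robot.camera_info(n); return c["K"],c["extrinsics"]
def ray(n,u,v,z):
    K,E=cam(n); R,t=E[:3,:3],E[:3,3]; C=-R.T@t
    d=R.T@np.linalg.solve(K,[u,v,1]); return C+d*(z-C[2])/d[2]
def proj(n,P):
    K,E=cam(n); p=E[:3,:3]@np.array(P)+E[:3,3]; q=K@p; return q[:2]/q[2]
E
python3 - <<'E'
import cv2
a=cv2.imread('pics/scene0.png'); b=cv2.imread('pics/side0.png')
def crop(i,x,y,w,h,s,f): cv2.imwrite(f,cv2.resize(i[y:y+h,x:x+w],None,fx=s,fy=s,interpolation=cv2.INTER_CUBIC))
crop(a,300,235,110,80,7,'pics/c1.png'); crop(b,240,120,80,60,9,'pics/c2.png')
crop(a,170,150,100,95,6,'pics/c3.png'); crop(b,255,225,120,85,6,'pics/c4.png')
E
```

```text
(no output)
```

View pics/c1.png

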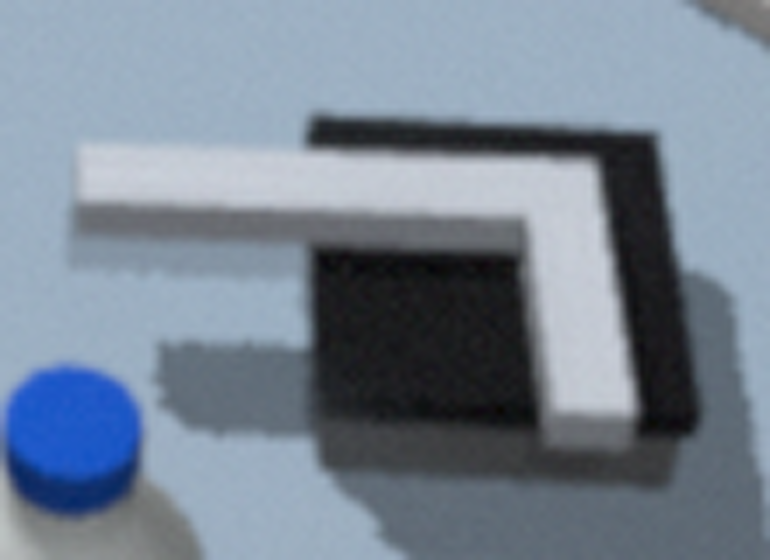

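View pics/c2.png

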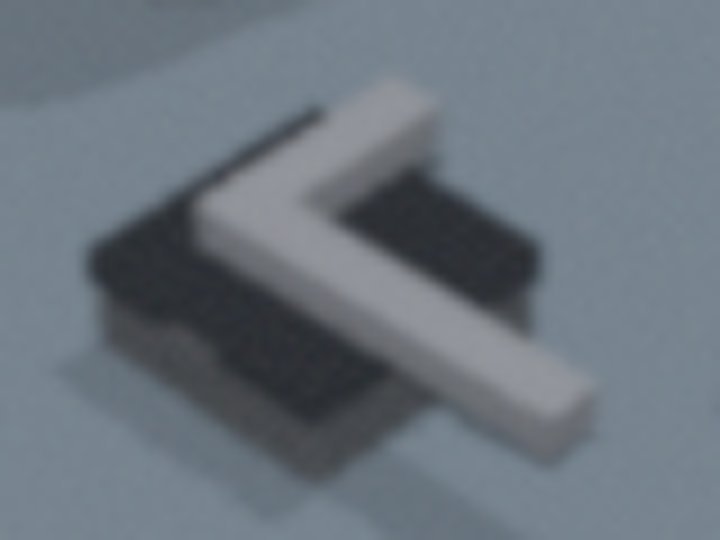

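View pics/c3.png

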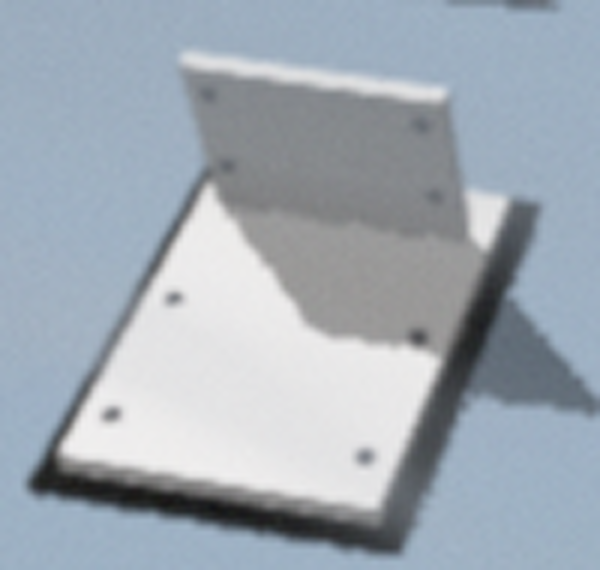

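View pics/c4.png

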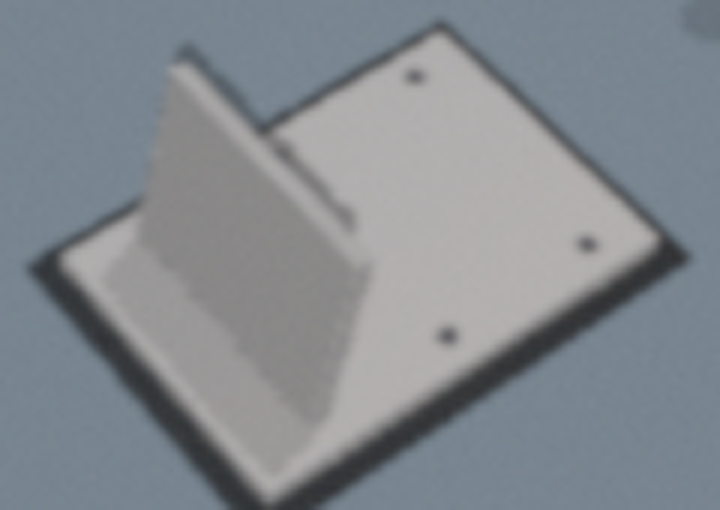

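```bash
python3 - <<'E'
from h import *
np.set_printoptions(precision=4,suppress=True)
def R(n,x,y,s,ox,oy,z): return ray(n,(x+.5)/s-.5+ox,(y+.5)/s-.5+oy,z)
print("square")
A={'tipout':(78,145),'tipin':(78,203),'heel':(600,155),'shout':(637,412),'shin':(545,412),'inner':(525,215)}
for k,(x,y) in A.items(): print('scene',k,R('scene',x,y,7,300,235,.056)[:2])
B={'heel':(200,212),'shout':(395,75),'shin':(438,100),'tipout':(548,418),'tipin':(597,380),'inner':(300,195)}
for k,(x,y) in B.items(): print('side',k,R('side',x,y,9,240,120,.056)[:2])
print("plate")
for p in [(57,458),(383,515),(510,200)]: print('scene',R('scene',*p,6,170,150,.013)[:2])
for p in [(440,25),(662,240),(270,500),(60,262)]: print('side',R('side',*p,6,255,225,.013)[:2])
print("others")
for n,L in {'scene':[('bottle cap',310,297,.16),('v0',320,184,.062),('v',190,260,.062),('v',230,262,.062),('v',256,272,.062)],'side':[('bottle cap',347,109,.16),('v',235,205,.062),('v',344,175,.062),('v',356,190,.062),('v',382,206,.062)]}.items():
  for k,u,v,z in L: print(n,k,ray(n,u,v,z)[:2])
E
```

```text
square
scene tipout [0.5829 0.1575]
scene tipin [0.5995 0.1717]
scene heel [0.481 0.27 ]
scene shout [0.5511 0.3285]
scene shin [0.5682 0.3105]
scene inner [0.5148 0.2671]
side heel [0.4858 0.2669]
side shout [0.5536 0.3302]
side shin [0.5662 0.3155]
side tipout [0.5824 0.159 ]
side tipin [0.5992 0.1744]
side inner [0.5178 0.2719]
plate
scene [ 0.6949 -0.1442]
scene [ 0.6286 -0.0307]
scene [ 0.466  -0.1293]
side [ 0.628  -0.0309]
side [ 0.695  -0.1473]
side [ 0.531  -0.2446]
side [ 0.4637 -0.1334]
others
scene bottle cap [0.7227 0.2689]
scene v0 [0.4007 0.0304]
scene v [ 0.7633 -0.0064]
scene v [0.7116 0.0555]
scene v [0.6935 0.1113]
side bottle cap [0.7176 0.2557]
side v [0.4044 0.0276]
side v [0.6898 0.1053]
side v [0.7094 0.0474]
side v [ 0.7608 -0.0139]
```

The crop confirms it: the large L lies on the box with its long leg overhanging. In world coordinates the heel is at about (0.4835, 0.2685) and the tip at (0.5825, 0.158). The measured 148 mm leg length fits the largest square. The tool only spins about its own z. So I'll pinch the overhanging tip across its width and swing the square upright about the short leg's outer edge on the lid.

```bash
cat >> h.py <<'E'
from scipy.spatial.transform import Rotation as Ro
np.set_printoptions(precision=4,suppress=True)
def to(pos,yawdeg=None):
    o=robot.get_obs(); r=Ro.from_euler('xyz',o['ee_rot']); 
    t=r.inv().apply(np.array(pos)-o['tool_pos'])*100
    s=0 if yawdeg is None else -((np.radians(yawdeg)-o['ee_rot'][2]+np.pi)%(2*np.pi)-np.pi)
    print('row',np.round(t,2),'spin',round(float(s),3)); return t,s
def st():
    o=robot.get_obs(); print({k:np.round(o[k],4) for k in('time','tool_pos','ee_rot','wrist_force','width','joint_positions')})
E
python3 - <<'E'
from h import *
to([.5797,.1775,.12],41.8)
for n in('scene','wrist','side'):pass
E
```

```text
row [-58.42 -60.52   8.57] spin -2.061
```

```bash
python3 -m inch '-58.4 -60.5 2 -2.06 0;-58.4 -60.5 2 -2.06 0;-58.4 -60.5 2 -2.06 0;-58.4 -60.5 2 -2.06 0;-58.4 -60.5 2 -2.06 0;-58.4 -60.5 2 -2.06 0;-58.4 -60.5 2 -2.06 0;-58.4 -60.5 2 -2.06 0;-58.4 -60.5 2 -2.06 0;-58.4 -60.5 2 -2.06 0;-58.4 -60.5 2 -2.06 0;-58.4 -60.5 2 -2.06 0;-58.4 -60.5 2 -2.06 0;-58.4 -60.5 2 -2.06 0;-58.4 -60.5 2 -2.06 0;-58.4 -60.5 2 -2.06 0;-58.4 -60.5 2 -2.06 0;-58.4 -60.5 2 -2.06 0;-58.4 -60.5 2 -2.06 0;-58.4 -60.5 2 -2.06 0'; python3 - <<'E'
from h import *
st(); to([.5797,.1775,.029],41.8)
E
```

```text
time: 1.82
tool_pos: [0.5757, 0.1724, 0.1852]
ee_rot: [-3.14, -0.0, 0.73]
wrist_force: [0.5, -0.7, 0.6]
width: 0.0942
{'time': np.float64(1.8167), 'tool_pos': array([0.5757, 0.1724, 0.1852]), 'ee_rot': array([-3.1399, -0.0002,  0.7295]), 'wrist_force': array([ 0.5494, -0.6897,  0.5628]), 'width': np.float64(0.0942), 'joint_positions': array([ 0.1957,  0.2057,  1.2769,  0.0015,  1.6597, -0.5337])}
row [ 0.64 -0.09 15.62] spin -0.0
```

Let me check with the wrist camera before descending.

```bash
python3 - <<'E'
from h import *
import cv2
st()
o=robot.get_obs()
p,d=robot.snapshot('wrist'); cv2.imwrite('pics/w1.png',p)
c=robot.camera_info('wrist'); M=c['mount'];K=c['K']; R=Ro.from_euler('xyz',o['ee_rot']).as_matrix()
def pj(P):
    q=R.T@(np.array(P)-o['tool_pos']); q=M[:3,:3].T@(q-M[:3,3]); q=K@q; return q[:2]/q[2]
for P in [(.5825,.158,.056),(.5992,.173,.056),(.5797,.1775,.056)]: print(pj(P))
E
```

```text
{'time': np.float64(1.8167), 'tool_pos': array([0.5757, 0.1724, 0.1852]), 'ee_rot': array([-3.1399, -0.0002,  0.7295]), 'wrist_force': array([ 0.5494, -0.6897,  0.5628]), 'width': np.float64(0.0942), 'joint_positions': array([ 0.1957,  0.2057,  1.2769,  0.0015,  1.6597, -0.5337])}
[278.9089 219.6054]
[300.1046 219.5439]
[289.288  204.6592]
```

View pics/w1.png

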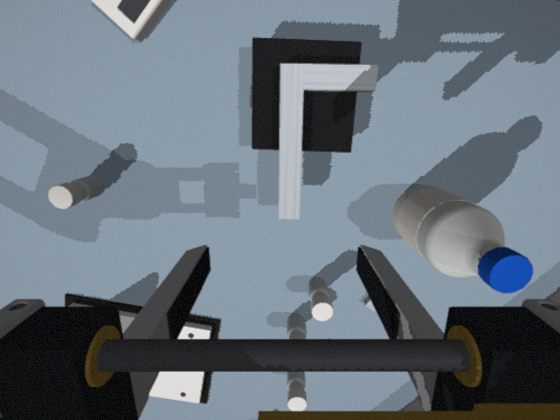

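The tip edge shows at (279–300, 219), exactly as predicted. Next I descend and grip.

```bash
python3 -m inch '0.6 -0.1 3 0 0;0.6 -0.1 6.5 0 0;0.6 -0.1 10 0 0;0.6 -0.1 13 0 0;0.6 -0.1 15 0 0;0.6 -0.1 15.6 0 0;0.6 -0.1 15.6 0 0;0.6 -0.1 15.6 0 0.3;0.6 -0.1 15.6 0 0.6;0.6 -0.1 15.6 0 1;0.6 -0.1 15.6 0 1;0.6 -0.1 15.6 0 1;0.6 -0.1 15.6 0 1;0.6 -0.1 15.6 0 1;0.6 -0.1 15.6 0 1;0.6 -0.1 15.6 0 1'; python3 - <<'E'
from h import *
st()
E
```

```text
time: 3.2
tool_pos: [0.5819, 0.1846, 0.0265]
ee_rot: [-3.136, -0.004, 0.734]
wrist_force: [0.0, 0.3, 0.2]
width: 0.0374
{'time': np.float64(3.2), 'tool_pos': array([0.5819, 0.1846, 0.0265]), 'ee_rot': array([-3.1356, -0.0036,  0.7345]), 'wrist_force': array([0.0089, 0.3417, 0.1775]), 'width': np.float64(0.0374), 'joint_positions': array([ 0.2103,  0.316 ,  1.4639,  0.0072,  1.3616, -0.5257])}
```

```bash
python3 - <<'E'
from h import *
to([.5797,.1775,.029],41.8)
E
```

```text
row [-0.63  0.38 -0.25] spin 0.005
```

```bash
python3 -m inch '-0.6 0.3 -0.2 0 0.6;-0.6 0.3 -0.2 0 0.6;-0.6 0.3 -0.2 0 1;-0.6 0.3 -0.2 0 1;-0.6 0.3 -0.2 0 1;-0.6 0.3 -0.2 0 1;-0.6 0.3 -0.2 0 1'; python3 - <<'E'
from h import *
st(); to([.5797,.1775,.029],41.8)
import cv2
p,d=robot.snapshot('wrist'); cv2.imwrite('pics/w2.png',p)
E
```

```text
time: 3.78
tool_pos: [0.5795, 0.1782, 0.0285]
ee_rot: [-3.136, -0.004, 0.735]
wrist_force: [0.0, -0.4, -0.5]
width: 0.0216
{'time': np.float64(3.7833), 'tool_pos': array([0.5795, 0.1782, 0.0285]), 'ee_rot': array([-3.1358, -0.0036,  0.7346]), 'wrist_force': array([ 0.0093, -0.4197, -0.5001]), 'width': np.float64(0.0216), 'joint_positions': array([ 0.201 ,  0.3057,  1.473 ,  0.0069,  1.3628, -0.5351])}
row [-0.04  0.07 -0.05] spin 0.005
```

View pics/w2.png

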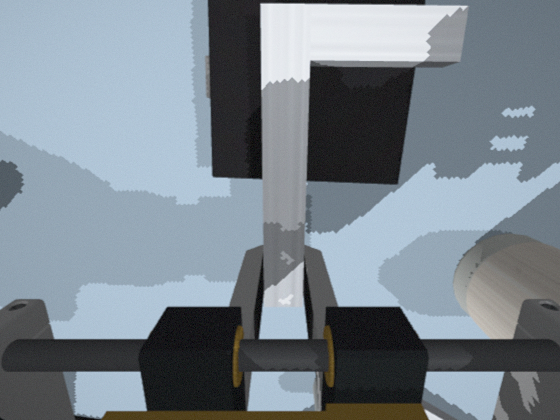

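Gripped at 21.6 mm opening. Now the first half of the arc about the heel edge on the lid.

```bash
python3 -m inch '0 -0.1 -0.8 0 1;0 -0.2 -1.7 0 1;0 -0.4 -2.5 0 1;0 -0.7 -3.4 0 1;0 -1.0 -4.2 0 1;0 -1.3 -5.0 0 1;0 -1.7 -5.7 0 1;0 -2.2 -6.5 0 1;0 -3.2 -7.8 0 1;0 -4.4 -9.1 0 1;0 -4.4 -9.1 0 1'; python3 - <<'E'
from h import *
st()
import cv2
p,d=robot.snapshot('side'); cv2.imwrite('pics/s2.png',cv2.resize(p[50:260,180:460],None,fx=2.8,fy=2.8))
E
```

```text
time: 4.75
tool_pos: [0.5503, 0.213, 0.1242]
ee_rot: [-3.137, -0.01, 0.737]
wrist_force: [0.3, -0.0, -1.2]
width: 0.0216
{'time': np.float64(4.75), 'tool_pos': array([0.5503, 0.213 , 0.1242]), 'ee_rot': array([-3.1371, -0.0096,  0.7369]), 'wrist_force': array([ 0.3021, -0.0103, -1.1598]), 'width': np.float64(0.0216), 'joint_positions': array([ 0.2682,  0.1991,  1.4064,  0.0084,  1.5296, -0.469 ])}
```

View pics/s2.png

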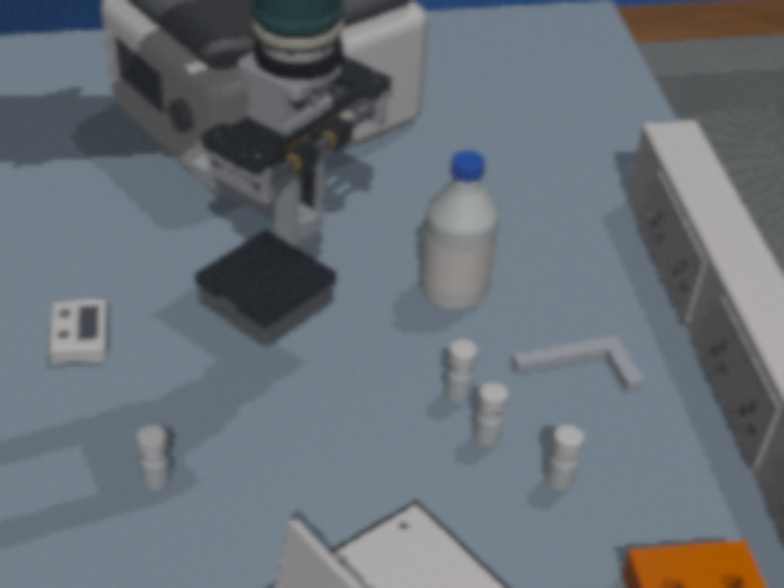

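The side view shows the gripper over the box, but I can't see the square. I'll check the scene and wrist views.

```bash
python3 - <<'E'
from h import *
import cv2
p,d=robot.snapshot('scene'); q,d=robot.snapshot('wrist')
a=cv2.resize(p[180:340,270:430],(395,395),interpolation=cv2.INTER_CUBIC); b=cv2.resize(q,(395,395*420//560)); b=cv2.copyMakeBorder(b,0,395-b.shape[0],0,0,0)
cv2.imwrite('pics/m3.png',np.hstack([a,b]))
E
```

```text
(no output)
```

View pics/m3.png

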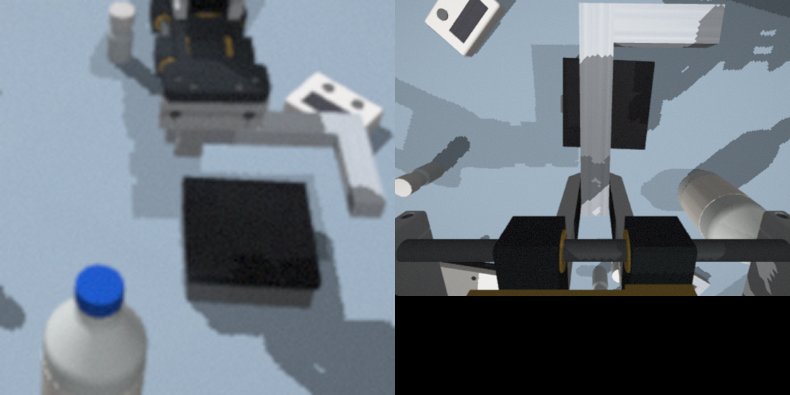

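The grip holds the square rigidly horizontal, so it doesn't pivot. I'll raise it slightly and ease the closure in small steps so that gravity swings it between the pads.

```bash
python3 -m inch '0 0 -1.5 0 1;0 0 -3.5 0 1;0 0 -4.6 0 1;0 0 -5 0 0.9;0 0 -5 0 0.85;0 0 -5 0 0.82'; python3 - <<'E'
from h import *
st()
E
python3 -m inch '0 0 0 0 0.80;0 0 0 0 0.79'
```

```text
time: 5.4
tool_pos: [0.5498, 0.21, 0.1692]
ee_rot: [-3.136, -0.003, 0.735]
wrist_force: [0.1, -0.6, -2.6]
width: 0.0216
{'time': np.float64(5.4), 'tool_pos': array([0.5498, 0.21  , 0.1692]), 'ee_rot': array([-3.1361, -0.0029,  0.7351]), 'wrist_force': array([ 0.097 , -0.6336, -2.5824]), 'width': np.float64(0.0216), 'joint_positions': array([ 0.2648,  0.1819,  1.3365,  0.0062,  1.6231, -0.47  ])}
time: 5.57
tool_pos: [0.5491, 0.2097, 0.1675]
ee_rot: [-3.135, -0.0, 0.735]
wrist_force: [1.2, -0.2, -1.3]
width: 0.0216
```

```bash
python3 - <<'E'
from h import *
import cv2
p,d=robot.snapshot('scene'); q,d=robot.snapshot('wrist')
a=cv2.resize(p[180:340,270:430],(395,395),interpolation=cv2.INTER_CUBIC); b=cv2.resize(q,(395,395*420//560)); b=cv2.copyMakeBorder(b,0,395-b.shape[0],0,0,0)
cv2.imwrite('pics/m4.png',np.hstack([a,b]))
E
```

```text
(no output)
```

View pics/m4.png

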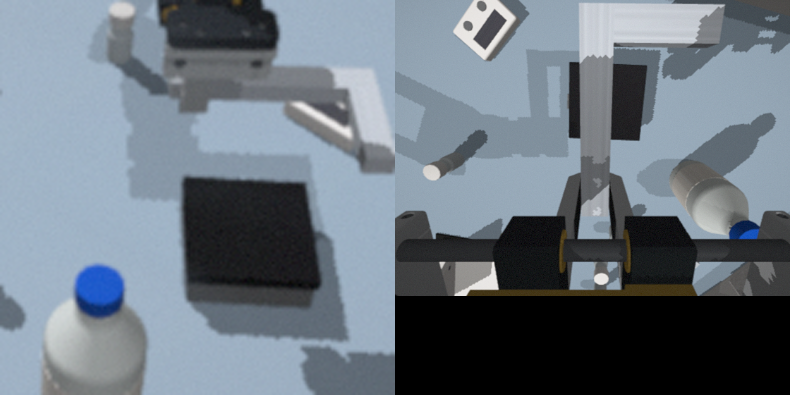

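```bash
for i in 1; do python3 -m inch '0 0 0 0 0.782;0 0 0 0 0.776'; python3 - <<'E'
from h import *
import cv2
q,d=robot.snapshot('wrist'); cv2.imwrite('pics/w5.png',cv2.resize(q,(400,300)))
E
done
```

```text
time: 5.83
tool_pos: [0.5491, 0.2098, 0.1674]
ee_rot: [-3.135, -0.0, 0.735]
wrist_force: [-0.0, 0.0, -2.1]
width: 0.0218
```

View pics/w5.png

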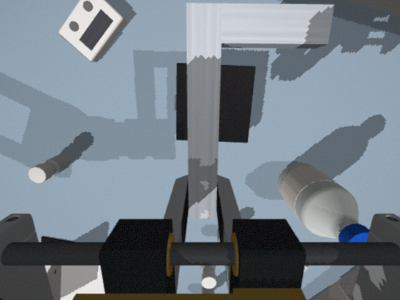

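```bash
python3 -m inch '0 0 0 0 0.773;0 0 0 0 0.771;0 0 0 0 0.8'; python3 - <<'E'
from h import *
import cv2
q,d=robot.snapshot('wrist'); cv2.imwrite('pics/w6.png',cv2.resize(q,(400,300)))
E
```

```text
time: 6.13
tool_pos: [0.5492, 0.2098, 0.1676]
ee_rot: [-3.135, -0.0, 0.735]
wrist_force: [0.4, -0.3, -2.5]
width: 0.0218
```

View pics/w6.png

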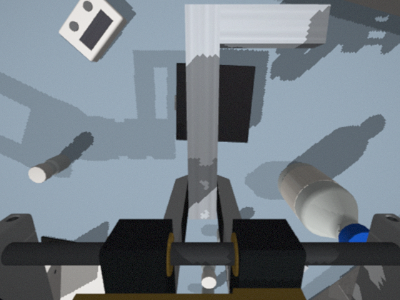

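```bash
python3 -m inch '0 0 0 0 0.77;0 0 0 0 0.768;0 0 0 0 0.766;0 0 0 0 0.8'; python3 - <<'E'
from h import *
import cv2
q,d=robot.snapshot('wrist'); cv2.imwrite('pics/w7.png',cv2.resize(q,(400,300)))
E
```

```text
time: 6.52
tool_pos: [0.5494, 0.2094, 0.1675]
ee_rot: [-3.136, -0.0, 0.735]
wrist_force: [0.1, -0.8, -1.7]
width: 0.0216
```

View pics/w7.png

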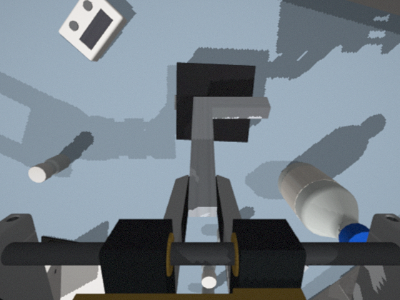

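It swung partway down and is still held. I'll repeat the same pulse.

```bash
python3 -m inch '0 0 -1 0 0.77;0 0 -1.5 0 0.768;0 0 -1.5 0 0.766;0 0 -1.5 0 0.8;0 0 -1.5 0 0.8'; python3 - <<'E'
from h import *
import cv2
q,d=robot.snapshot('wrist');p,d=robot.snapshot('side'); p=p[50:200,200:350]
cv2.imwrite('pics/w8.png',np.hstack([cv2.resize(q,(400,300)),cv2.resize(p,(300,300))]))
E
```

```text
time: 6.98
tool_pos: [0.5494, 0.2096, 0.1827]
ee_rot: [-3.135, -0.001, 0.735]
wrist_force: [-0.2, -0.6, -2.1]
width: 0.0218
```

View pics/w8.png

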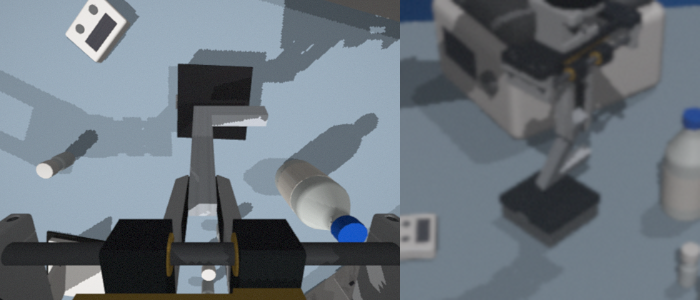

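```bash
python3 -m inch '0 0 0 0 0.77;0 0 0 0 0.767;0 0 0 0 0.765;0 0 0 0 0.764;0 0 0 0 0.8;0 0 0 0 0.8'; python3 - <<'E'
from h import *
import cv2
q,d=robot.snapshot('wrist');p,d=robot.snapshot('side'); p=p[50:200,200:350]
cv2.imwrite('pics/w9.png',np.hstack([cv2.resize(q,(400,300)),cv2.resize(p,(300,300))]))
E
```

```text
time: 7.58
tool_pos: [0.5492, 0.2095, 0.1825]
ee_rot: [-3.135, -0.0, 0.735]
wrist_force: [0.6, -0.3, -0.1]
width: 0.0203
```

View pics/w9.png

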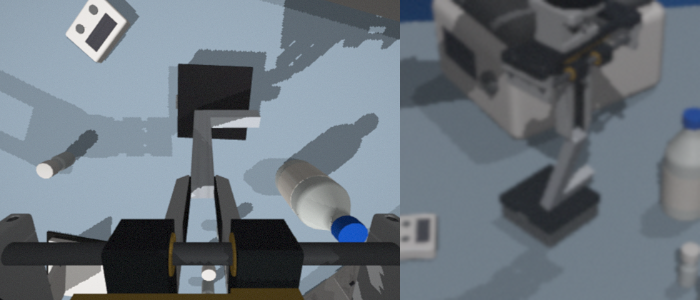

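```bash
python3 - <<'E'
from h import *
import cv2
q,d=robot.snapshot('wrist'); cv2.imwrite('pics/w10.png',q[80:320,140:420].repeat(2,0).repeat(2,1)); st(); print(robot.get_obs()['wrist_torque'])
for (u,v) in [(283,165),(283,200),(283,230),(283,250),(283,262),(283,272)]: print(u,v,d[v,u-4:u+5:4])
E
```

```text
{'time': np.float64(7.7333), 'tool_pos': array([0.5492, 0.2094, 0.1825]), 'ee_rot': array([-3.1353, -0.    ,  0.7349]), 'wrist_force': array([-0.9125, -0.8655,  1.1639]), 'width': np.float64(0.0202), 'joint_positions': array([ 0.2645,  0.1785,  1.3141,  0.0057,  1.6518, -0.47  ])}
[-0.1232 -0.1171  0.0064]
283 165 [0.2941 0.2933 0.2931]
283 200 [0.2465 0.2473 0.2457]
283 230 [0.216  0.2146 0.216 ]
283 250 [0.1991 0.2004 0.2004]
283 262 [0.1937 0.1942 0.1943]
283 272 [0.1989 0.1985 0.1994]
```

View pics/w10.png

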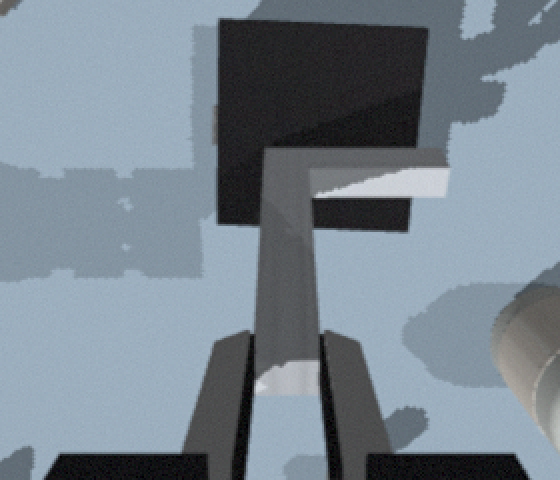

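The square leans at about 70° with its heel on the lid and its tip pinched in the last few millimetres of the fingers. I'll slide the lightly closed fingers down along the leg to regrip deeper.

```bash
python3 -m inch '0 -0.1 0.3 0 0.775;0 -0.3 0.9 0 0.77;0 -0.6 1.5 0 0.77;0 -0.8 2.2 0 0.77;0 -0.8 2.4 0 0.9'; python3 - <<'E'
from h import *
import cv2
q,d=robot.snapshot('wrist'); cv2.imwrite('pics/w11.png',q[80:320,140:420].repeat(2,0).repeat(2,1)); st(); print(robot.get_obs()['wrist_torque'])
for (u,v) in [(283,165),(283,200),(283,230),(283,250),(283,262),(283,272)]: print(u,v,d[v,u-4:u+5:4])
E
```

```text
time: 8.15
tool_pos: [0.5438, 0.2152, 0.1588]
ee_rot: [-3.136, -0.0, 0.735]
wrist_force: [0.0, -2.6, 4.7]
width: 0.0178
{'time': np.float64(8.2), 'tool_pos': array([0.5439, 0.2151, 0.1585]), 'ee_rot': array([-3.1362, -0.0001,  0.7347]), 'wrist_force': array([ 0.2597, -0.1538,  0.7134]), 'width': np.float64(0.0147), 'joint_positions': array([ 0.2768,  0.1794,  1.3606,  0.0049,  1.6038, -0.4578])}
[-0.0226 -0.1261 -0.0193]
283 165 [0.2975 0.     0.2972]
283 200 [0.252  0.2524 0.2536]
283 230 [0.2254 0.2254 0.2253]
283 250 [0.2106 0.2101 0.2109]
283 262 [0.2019 0.2027 0.2025]
283 272 [0.1964 0.1968 0.1975]
```

View pics/w11.png

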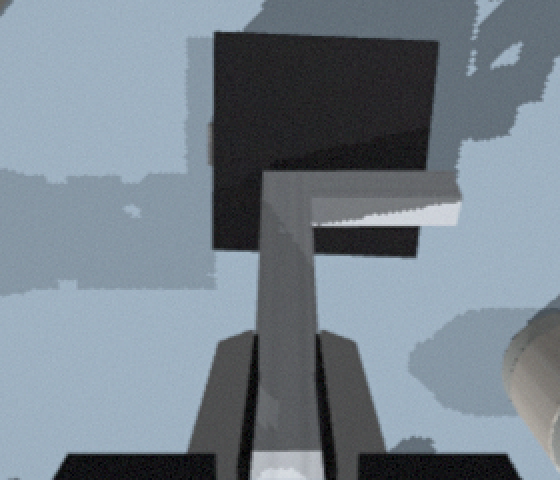

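```bash
python3 - <<'E'
from h import *
import cv2
p,d=robot.snapshot('side'); cv2.imwrite('pics/s12.png',cv2.resize(p[70:190,220:360],None,fx=5,fy=5,interpolation=cv2.INTER_CUBIC)); st()
E
```

```text
{'time': np.float64(8.25), 'tool_pos': array([0.5438, 0.2156, 0.1584]), 'ee_rot': array([-3.1349, -0.0004,  0.735 ]), 'wrist_force': array([-0.4312,  0.0685, -0.4657]), 'width': np.float64(0.0113), 'joint_positions': array([ 0.2769,  0.1797,  1.3605,  0.0061,  1.6039, -0.4578])}
```

View pics/s12.png

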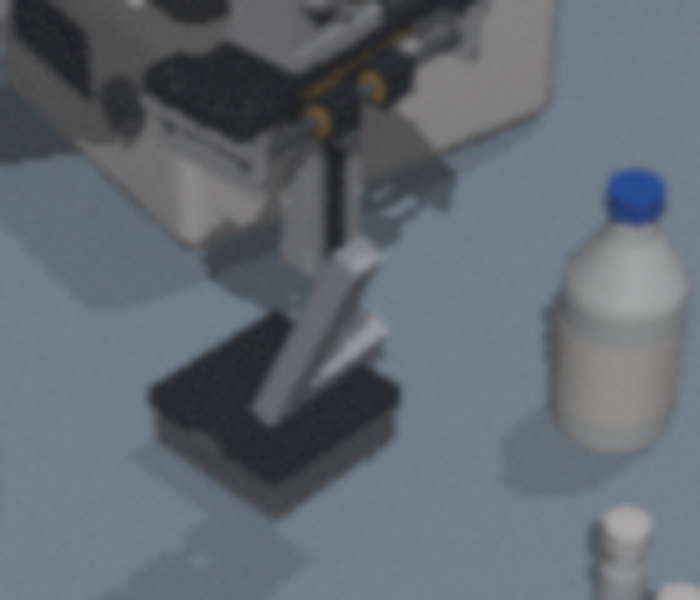

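The leg slipped free and is falling back flat. I'll back off, open, let it settle and measure again.

```bash
python3 -m inch '0 0 -1 0 0.9;0 0 -2.5 0 0.9;0 0 -2.5 0 0.5;0 0 -2.5 0 0;0 0 -2.5 0 0;0 0 -2.5 0 0;0 0 -2.5 0 0;0 0 -2.5 0 0'; python3 - <<'E'
from h import *
import cv2
p,d=robot.snapshot('side'); cv2.imwrite('pics/s13.png',cv2.resize(p[70:190,220:360],None,fx=5,fy=5,interpolation=cv2.INTER_CUBIC)); st()
p,d=robot.snapshot('wrist'); cv2.imwrite('pics/w13.png',p); np.save('pics/w13.npy',d)
E
```

```text
time: 8.92
tool_pos: [0.5435, 0.2154, 0.1825]
ee_rot: [-3.134, 0.001, 0.735]
wrist_force: [0.7, 0.2, -0.1]
width: 0.0455
{'time': np.float64(8.9667), 'tool_pos': array([0.5436, 0.2154, 0.1827]), 'ee_rot': array([-3.1344,  0.0006,  0.735 ]), 'wrist_force': array([ 0.1215,  1.2585, -0.8761]), 'width': np.float64(0.0498), 'joint_positions': array([ 0.2766,  0.1723,  1.3209,  0.0062,  1.6521, -0.4578])}
```

View pics/s13.png

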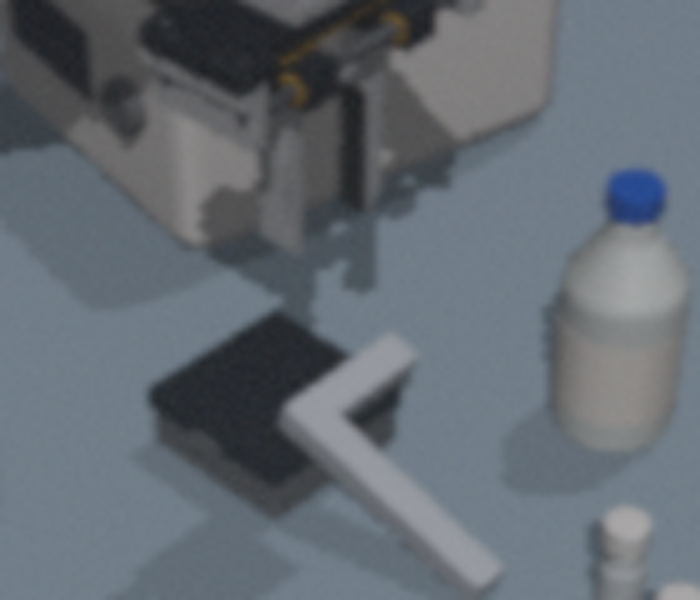

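View pics/w13.png

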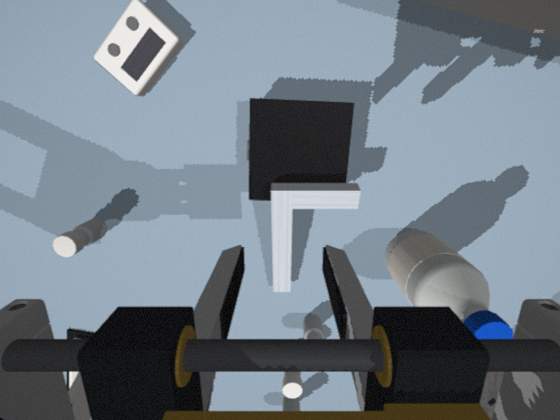

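It landed short of support and is tipping over the lid edge. I'll let it settle.

```bash
python3 -m inch '0 0 0 0 0;0 0 0 0 0;0 0 0 0 0;0 0 0 0 0;0 0 0 0 0;0 0 0 0 0'; python3 - <<'E'
from h import *
import cv2
p,d=robot.snapshot('side'); cv2.imwrite('pics/s14.png',cv2.resize(p[70:210,220:400],None,fx=4,fy=4,interpolation=cv2.INTER_CUBIC)); st()
p,d=robot.snapshot('wrist'); cv2.imwrite('pics/w14.png',p); np.save('pics/w14.npy',d)
p,d=robot.snapshot('scene'); cv2.imwrite('pics/c14.png',cv2.resize(p[200:340,210:420],None,fx=3.5,fy=3.5,interpolation=cv2.INTER_CUBIC)); st()
E
```

```text
time: 9.52
tool_pos: [0.5437, 0.2154, 0.1829]
ee_rot: [-3.135, 0.0, 0.735]
wrist_force: [0.0, -0.4, 0.0]
width: 0.0926
{'time': np.float64(9.5667), 'tool_pos': array([0.5437, 0.2154, 0.1829]), 'ee_rot': array([-3.1346,  0.0003,  0.7349]), 'wrist_force': array([ 0.0377, -0.492 , -0.2699]), 'width': np.float64(0.0934), 'joint_positions': array([ 0.2766,  0.1722,  1.3206,  0.0062,  1.6521, -0.4578])}
{'time': np.float64(9.6667), 'tool_pos': array([0.5437, 0.2154, 0.1829]), 'ee_rot': array([-3.1346,  0.0003,  0.735 ]), 'wrist_force': array([-0.1886,  0.6662,  0.13  ]), 'width': np.float64(0.0941), 'joint_positions': array([ 0.2766,  0.1722,  1.3206,  0.0062,  1.6522, -0.4578])}
```

View pics/s14.png

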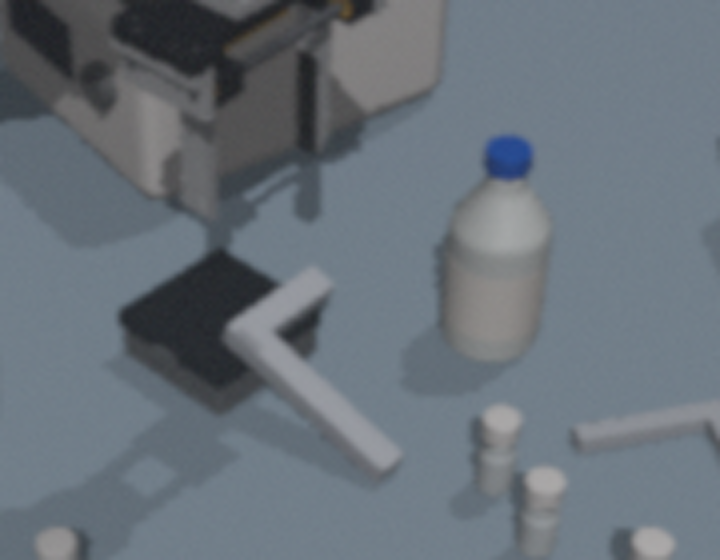

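View pics/w14.png

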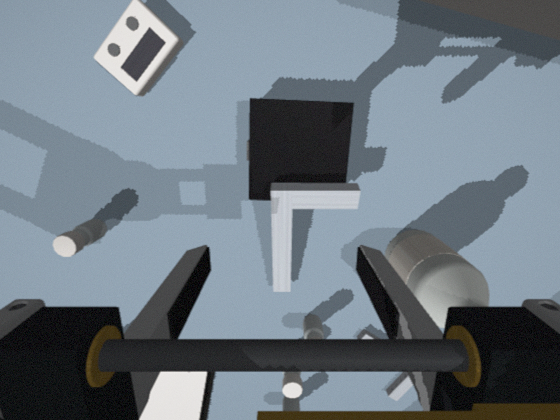

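View pics/c14.png

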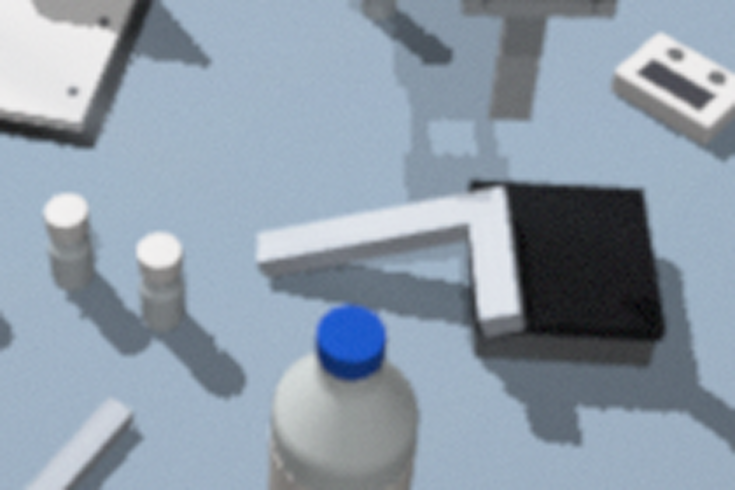

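It has settled with the short leg on the lid's front edge and the tip on the bench, and nothing else was touched. I'll measure the leg's pose from the wrist depth.

```bash
cat >> h.py <<'E'
def wpt(u,v,d,o):
    c=robot.camera_info('wrist');K=c['K'];M=c['mount']
    p=np.linalg.solve(K,[u,v,1])*d; t=M[:3,:3]@p+M[:3,3]
    return Ro.from_euler('xyz',o['ee_rot']).apply(t)+o['tool_pos'], t
E
python3 - <<'E'
from h import *
d=np.load('pics/w14.npy'); o=robot.get_obs()
for u,v in [(282,288),(282,280),(282,260),(282,240),(282,215),(282,196),(350,200),(274,250),(290,250)]:
    m=np.median(d[v-1:v+2,u-1:u+2]); w,t=wpt(u,v,m,o); print(u,v,m.round(4),'world',w,'tool',t)
print('box')
for u,v in [(251,199),(250,100),(352,103),(347,180),(300,110),(300,170)]:
    m=np.median(d[v-2:v+3,u-2:u+3]); w,t=wpt(u,v,m,o); print(u,v,m.round(4),w,t)
E
```

```text
282 288 0.3883 world [0.621  0.1275 0.0176] tool [-0.0016  0.1183  0.1644]
282 280 0.3804 world [0.6119 0.1376 0.0218] tool [-0.0015  0.1046  0.1604]
282 260 0.3609 world [0.5904 0.1616 0.0326] tool [-0.0014  0.0723  0.1498]
282 240 0.3433 world [0.5709 0.1832 0.0423] tool [-0.0013  0.0431  0.1402]
282 215 0.3239 world [0.5492 0.2074 0.053 ] tool [-0.0012  0.0106  0.1298]
282 196 0.3101 world [0.5342 0.2242 0.0607] tool [-0.0012 -0.012   0.1222]
350 200 0.3134 world [0.5889 0.2672 0.0586] tool [ 0.0683 -0.0072  0.1243]
274 250 0.3521 world [0.5737 0.1665 0.0374] tool [-0.0106  0.0575  0.1451]
290 250 0.3521 world [0.5873 0.1788 0.0374] tool [0.0078 0.0575 0.1451]
box
251 199 0.3327 [0.5148 0.1953 0.0397] [-0.0349 -0.0035  0.1433]
250 100 0.3046 [0.4485 0.2717 0.0391] [-0.0329 -0.1046  0.1446]
352 103 0.3407 [0.5302 0.3445 0.0015] [ 0.0766 -0.1035  0.1821]
347 180 0.3657 [0.588  0.2799 0.0011] [ 0.0761 -0.0168  0.1819]
300 110 0.3059 [0.4918 0.298  0.0405] [ 0.0169 -0.0951  0.1431]
300 170 0.3232 [0.5327 0.2541 0.0401] [ 0.0178 -0.035   0.143 ]
```

The leg slopes 18° tip-down along tool y. I'll grip about 25 mm from the tip.

```bash
python3 -m inch '-0.1 4 1 0 0.4;-0.1 7.5 4 0 0.4;-0.1 9.5 8 0 0.4;-0.1 9.5 12 0 0.4;-0.1 9.5 15 0 0.4;-0.1 9.5 17 0 0.4;-0.1 9.5 17.8 0 0.4;-0.1 9.5 17.8 0 0.5;-0.1 9.5 17.8 0 0.6'; python3 - <<'E'
from h import *
st()
E
```

```text
time: 10.42
tool_pos: [0.6062, 0.1453, 0.0047]
ee_rot: [-3.135, -0.0, 0.735]
wrist_force: [0.6, -0.6, -0.6]
width: 0.0466
{'time': np.float64(10.4167), 'tool_pos': array([0.6062, 0.1453, 0.0047]), 'ee_rot': array([-3.135 , -0.0004,  0.735 ]), 'wrist_force': array([ 0.5514, -0.5923, -0.5616]), 'width': np.float64(0.0466), 'joint_positions': array([ 0.1411,  0.3651,  1.4459,  0.0058,  1.334 , -0.5953])}
```

```bash
python3 -m inch '0 0 0 0 1;0 0 0 0 1;0 0 0 0 1;0 0 0 0 1;0 0 0 0 1;0 0 -1 0 1;0 0 -3 0 1;0 0 -6 0 1;0 0 -9 0 1;0 0 -12 0 1;0 0 -15 0 0.85;0 0 -16 0 0.8;0 0 -16 0 0.78;0 0 -16 0 0.775'; python3 - <<'E'
from h import *
import cv2
st()
q,d=robot.snapshot('wrist');p,d=robot.snapshot('side'); p=p[50:200,220:370]
cv2.imwrite('pics/w15.png',np.hstack([cv2.resize(q,(400,300)),cv2.resize(p,(300,300))]))
E
```

```text
time: 11.58
tool_pos: [0.6066, 0.1445, 0.164]
ee_rot: [-3.135, 0.0, 0.735]
wrist_force: [-0.3, -0.8, -2.7]
width: 0.0216
{'time': np.float64(11.5833), 'tool_pos': array([0.6066, 0.1445, 0.164 ]), 'ee_rot': array([-3.1347,  0.    ,  0.735 ]), 'wrist_force': array([-0.3338, -0.7681, -2.6984]), 'width': np.float64(0.0216), 'joint_positions': array([ 0.1397,  0.2645,  1.2479,  0.0057,  1.6331, -0.5949])}
```

View pics/w15.png

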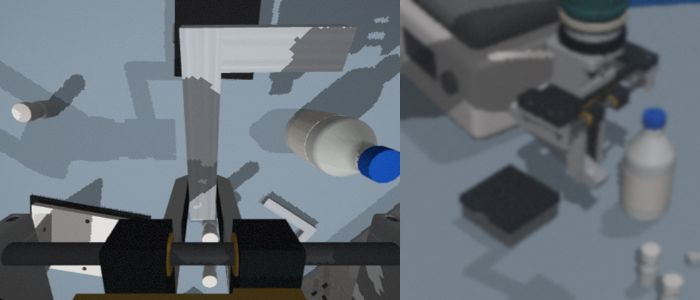

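```bash
python3 -m inch '0 0 0 0 0.77;0 0 0 0 0.768;0 0 0 0 0.766;0 0 0 0 0.8;0 0 0 0 0.8'; python3 - <<'E'
from h import *
import cv2
q,d=robot.snapshot('wrist');np.save('pics/w16.npy',d);p,d=robot.snapshot('side'); p=p[50:200,220:370]
cv2.imwrite('pics/w16.png',np.hstack([cv2.resize(q,(400,300)),cv2.resize(p,(300,300))]))
E
```

```text
time: 12.1
tool_pos: [0.6053, 0.1442, 0.1608]
ee_rot: [-3.132, 0.005, 0.735]
wrist_force: [-0.0, -0.0, -2.1]
width: 0.0217
```

View pics/w16.png

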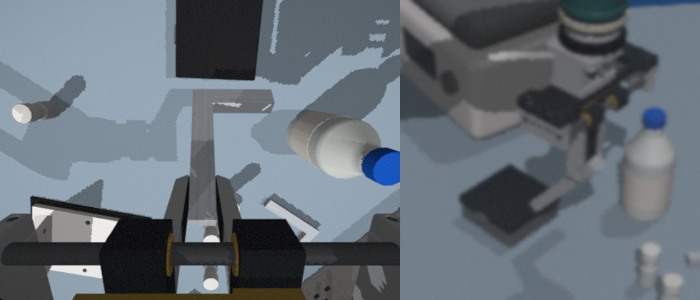

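```bash
python3 - <<'E'
from h import *
d=np.load('pics/w16.npy'); o=robot.get_obs(); st()
P=[]
for u,v in [(285,135),(285,160),(285,190),(285,220),(285,250),(285,270),(360,140),(360,100),(260,100)]:
    m=np.median(d[v-1:v+2,u-1:u+2]); w,t=wpt(u,v,m,o); print(u,v,m.round(4),'world',w,'tool',t)
E
```

```text
{'time': np.float64(12.2), 'tool_pos': array([0.6054, 0.1443, 0.1614]), 'ee_rot': array([-3.1319,  0.0041,  0.735 ]), 'wrist_force': array([ 0.4934, -0.2299, -1.184 ]), 'width': np.float64(0.0214), 'joint_positions': array([ 0.1397,  0.2664,  1.2507,  0.0057,  1.6333, -0.595 ])}
285 135 0.2444 world [0.5561 0.2007 0.0896] tool [ 0.0015 -0.0742  0.0725]
285 160 0.2294 world [0.5677 0.1878 0.1103] tool [ 0.0014 -0.0571  0.0516]
285 190 0.213 world [0.5798 0.1744 0.1327] tool [ 0.0013 -0.0392  0.0291]
285 220 0.1993 world [0.5904 0.1626 0.1516] tool [ 0.0012 -0.0236  0.01  ]
285 250 0.1873 world [0.5997 0.1523 0.1683] tool [ 0.0011 -0.0098 -0.0067]
285 270 0.1797 world [0.6052 0.1462 0.1786] tool [ 0.0011 -0.0017 -0.0171]
360 140 0.2413 world [0.6023 0.2375 0.0937] tool [ 0.0605 -0.0706  0.0682]
360 100 0.321 world [ 0.5929  0.2773 -0.    ] tool [ 0.0805 -0.1055  0.1621]
260 100 0.2837 world [0.5191 0.2072 0.0401] tool [-0.0214 -0.1033  0.1224]
```

The leg is now at 51°. I'll press its lower part against the box's fixed front face to bring it to vertical with a firm grip.

```bash
python3 -m inch '0 0 2 0 0.8;0 0 4.5 0 0.79;0 -0.5 6 0 0.785;0 -1.3 6.1 0 0.785;0 -2 6.1 0 0.785;0 -2.7 5.8 0 0.785;0 -3.4 5.5 0 0.785;0 -4.1 5.2 0 0.785;0 -4.8 4.9 0 0.785;0 -5.5 4.6 0 0.785;0 -5.5 4.6 0 0.785'; python3 - <<'E'
from h import *
import cv2
q,d=robot.snapshot('wrist');np.save('pics/w17.npy',d);p,d=robot.snapshot('side'); p=p[60:190,220:350]
cv2.imwrite('pics/w17.png',np.hstack([cv2.resize(q,(400,300)),cv2.resize(p,(300,300))]));st()
E
```

```text
time: 13.12
tool_pos: [0.5679, 0.1868, 0.1179]
ee_rot: [-3.133, 0.001, 0.736]
wrist_force: [1.4, -1.9, -0.8]
width: 0.0217
{'time': np.float64(13.2167), 'tool_pos': array([0.5683, 0.1864, 0.1167]), 'ee_rot': array([-3.1317,  0.0015,  0.7358]), 'wrist_force': array([ 0.3784, -0.5703, -0.7083]), 'width': np.float64(0.0217), 'joint_positions': array([ 0.2176,  0.2302,  1.3843,  0.0079,  1.5334, -0.5185])}
```

View pics/w17.png

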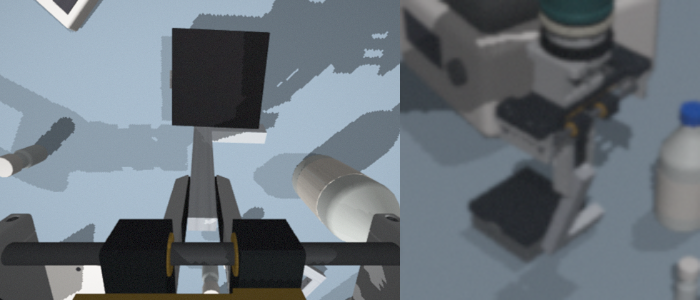

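```bash
python3 -m inch '0 -0.7 -0.3 0 0.785;0 -1.4 -0.5 0 0.785;0 -2.0 -0.7 0 0.785;0 -2.6 -0.8 0 0.785;0 -3.1 -0.8 0 0.785;0 -3.1 -0.8 0 0.785'; python3 - <<'E'
from h import *
import cv2
o=robot.get_obs()
q,d=robot.snapshot('wrist');np.save('pics/w18.npy',d);p,_=robot.snapshot('side'); p=p[60:190,220:350]
cv2.imwrite('pics/w18.png',np.hstack([cv2.resize(q,(400,300)),cv2.resize(p,(300,300))]));st()
for u,v in [(285,200),(285,215),(285,230),(285,245),(285,260),(285,275)]:
    m=np.median(d[v-1:v+2,u-1:u+2]); w,t=wpt(u,v,m,o); print(u,v,m.round(4),'world',w,'tool',t)
E
```

```text
time: 13.72
tool_pos: [0.5472, 0.2102, 0.1256]
ee_rot: [-3.132, 0.001, 0.737]
wrist_force: [0.3, -1.1, -1.6]
width: 0.0214
{'time': np.float64(13.8167), 'tool_pos': array([0.5475, 0.2098, 0.1255]), 'ee_rot': array([-3.1316,  0.0007,  0.7364]), 'wrist_force': array([ 1.6121, -1.1682, -0.9649]), 'width': np.float64(0.0219), 'joint_positions': array([ 0.2641,  0.1991,  1.4036,  0.0086,  1.5441, -0.4726])}
285 200 0.2734 world [0.5362 0.2247 0.0403] tool [ 0.0017 -0.0173  0.0855]
285 215 0.2708 world [0.5443 0.2157 0.0465] tool [ 0.0016 -0.0053  0.0791]
285 230 0.242 world [0.5462 0.2134 0.0774] tool [ 0.0015 -0.0026  0.0482]
285 245 0.2206 world [0.5483 0.211  0.1007] tool [0.0013 0.0003 0.025 ]
285 260 0.2016 world [0.5497 0.2093 0.1211] tool [0.0012 0.0023 0.0045]
285 275 0.1853 world [0.5507 0.208  0.1386] tool [ 0.0011  0.0038 -0.013 ]
```

View pics/w18.png

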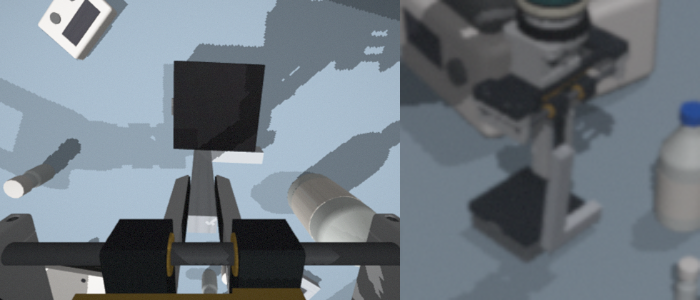

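The leg is at about 84.5°, but off-centre in the pads (around 12 mm). I'll push it to vertical, set it standing on the bench against the box face, and regrip it centred.

```bash
python3 -m inch '0 -0.5 0.2 0 0.785;0 -1 0.6 0 0.785;0 -1.1 1 0 0.785;0 -1.1 1.3 0 0.785;0 -1.1 1.6 0 0.785;0 -1.1 1.6 0 0.785'; python3 - <<'E'
from h import *
import cv2
o=robot.get_obs()
q,d=robot.snapshot('wrist');np.save('pics/w19.npy',d);p,_=robot.snapshot('side'); p=p[60:190,220:350]
cv2.imwrite('pics/w19.png',np.hstack([cv2.resize(q,(400,300)),cv2.resize(p,(300,300))]));st()
for u,v in [(285,200),(285,215),(285,230),(285,245),(285,260),(285,275),(285,285),(285,295)]:
    m=np.median(d[v-1:v+2,u-1:u+2]); w,t=wpt(u,v,m,o); print(u,v,m.round(4),'world',w,'tool',t)
E
```

```text
time: 14.32
tool_pos: [0.54, 0.218, 0.1125]
ee_rot: [-3.132, -0.0, 0.737]
wrist_force: [-2.4, -4.8, 10.4]
width: 0.0212
{'time': np.float64(14.4167), 'tool_pos': array([0.5401, 0.218 , 0.1125]), 'ee_rot': array([-3.1324, -0.0005,  0.7365]), 'wrist_force': array([-1.8056, -2.9617, 11.2275]), 'width': np.float64(0.021), 'joint_positions': array([ 0.2811,  0.1963,  1.4331,  0.0085,  1.5158, -0.4558])}
285 200 0.2599 world [0.5268 0.235  0.0403] tool [ 0.0016 -0.0207  0.0724]
285 215 0.2641 world [0.5359 0.225  0.0398] tool [ 0.0016 -0.0073  0.0728]
285 230 0.2598 world [0.5432 0.2169 0.0475] tool [0.0016 0.0036 0.065 ]
285 245 0.2299 world [0.5435 0.2162 0.0789] tool [0.0014 0.004  0.0336]
285 260 0.2079 world [0.5443 0.2152 0.1022] tool [0.0012 0.0051 0.0103]
285 275 0.188 world [0.5444 0.2149 0.123 ] tool [ 0.0011  0.0051 -0.0105]
285 285 0.1768 world [0.5445 0.2147 0.1347] tool [ 0.0011  0.0052 -0.0222]
285 295 0.1684 world [0.5451 0.2139 0.1438] tool [ 0.001   0.0061 -0.0313]
```

View pics/w19.png

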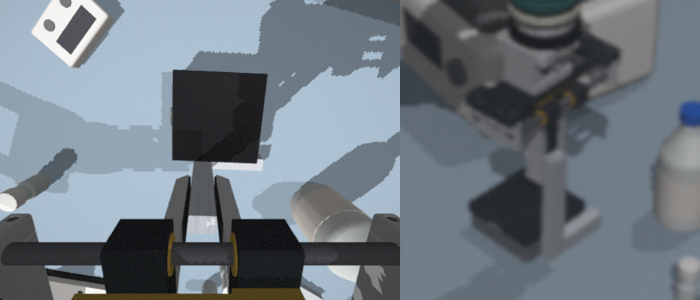

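It is nearly vertical with its foot on the bench (11 N). Open, shift 13 mm, and regrip near the top.

```bash
python3 -m inch '0 0 -0.1 0 0.78;0 0 -0.2 0 0.72;0 0 -0.3 0 0.65;0 0 -0.4 0 0.6;0 0.5 -0.5 0 0.6;0 1.0 -0.5 0 0.6;0 1.3 -0.5 0 0.6;0 1.3 -0.5 0 0.6'; python3 - <<'E'
from h import *
import cv2
o=robot.get_obs()
q,d=robot.snapshot('wrist');p,_=robot.snapshot('side'); p=p[60:190,220:350]
cv2.imwrite('pics/w20.png',np.hstack([cv2.resize(q,(400,300)),cv2.resize(p,(300,300))]));st()
for u,v in [(285,200),(285,215),(285,230),(285,245),(285,260),(285,275),(285,285),(285,295)]:
    m=np.median(d[v-1:v+2,u-1:u+2]); w,t=wpt(u,v,m,o); print(u,v,m.round(4),'world',w,'tool',t)
E
```

```text
time: 15.08
tool_pos: [0.5492, 0.2077, 0.1172]
ee_rot: [-3.132, -0.0, 0.736]
wrist_force: [-1.0, -0.0, -0.1]
width: 0.0377
{'time': np.float64(15.1833), 'tool_pos': array([0.5489, 0.2082, 0.1172]), 'ee_rot': array([-3.1318, -0.0002,  0.736 ]), 'wrist_force': array([-0.5459,  0.2176,  0.0523]), 'width': np.float64(0.0377), 'joint_positions': array([ 0.2607,  0.2042,  1.4144,  0.0088,  1.5273, -0.4757])}
285 200 0.2646 world [0.5368 0.2238 0.0403] tool [ 0.0016 -0.0195  0.0771]
285 215 0.2528 world [0.5428 0.2171 0.0553] tool [ 0.0015 -0.0107  0.062 ]
285 230 0.2209 world [0.5434 0.2161 0.0888] tool [ 0.0013 -0.0099  0.0284]
285 245 0.1956 world [0.5438 0.2155 0.1154] tool [ 0.0012 -0.0095  0.0019]
285 260 0.175 world [0.5439 0.2152 0.137 ] tool [ 0.0011 -0.0094 -0.0197]
285 275 0.163 world [0.5455 0.2133 0.1502] tool [ 0.001  -0.007  -0.0329]
285 285 0.1646 world [0.5495 0.209  0.1503] tool [ 0.001  -0.0011 -0.0331]
285 295 0.167 world [0.5538 0.2042 0.1496] tool [ 0.001   0.0054 -0.0325]
```

View pics/w20.png

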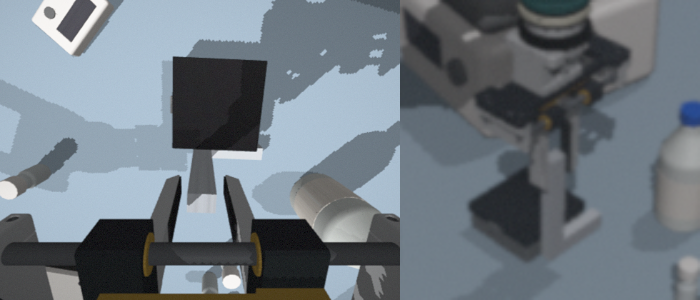

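It stands on its own and is centred now, with its top at 0.150 m. Next I grip fully and lift.

```bash
python3 -m inch '0 0 0 0 1;0 0 0 0 1;0 0 0 0 1;0 0 0 0 1;0 0 0 0 1;0 0 -1 0 1;0 0 -3 0 1;0 0 -6 0 1;0 0 -8.5 0 1;0 0 -9.5 0 1;0 0 -9.5 0 1'; python3 - <<'E'
from h import *
st(); to([.5723,-.1427,.215],31.4)
E
```

```text
time: 16.1
tool_pos: [0.5512, 0.208, 0.2164]
ee_rot: [-3.135, -0.007, 0.736]
wrist_force: [-0.2, 0.8, -2.0]
width: 0.0222
{'time': np.float64(16.1), 'tool_pos': array([0.5512, 0.208 , 0.2164]), 'ee_rot': array([-3.1351, -0.007 ,  0.7361]), 'wrist_force': array([-0.2482,  0.7839, -2.0038]), 'width': np.float64(0.0222), 'joint_positions': array([ 0.2593,  0.1698,  1.2573,  0.0091,  1.7113, -0.4756])}
row [-21.98  27.41  -0.19] spin 0.188
```

```bash
python3 -m inch '-1 1.2 -0.2 0.02 1;-3 3.7 -0.2 0.04 1;-5 6.2 -0.2 0.06 1;-7 8.7 -0.2 0.08 1;-9 11.2 -0.2 0.1 1;-11 13.7 -0.2 0.12 1;-13 16.2 -0.2 0.14 1;-15 18.7 -0.2 0.16 1;-17 21.2 -0.2 0.18 1;-19 23.7 -0.2 0.188 1;-20.8 26 -0.2 0.188 1;-22 27.4 -0.2 0.188 1;-22 27.4 -0.2 0.188 1;-22 27.4 -0.2 0.188 1'; python3 - <<'E'
from h import *
import cv2
st(); to([.5723,-.1427,.215],31.4)
for n in('scene','side'):
    p,_=robot.snapshot(n); cv2.imwrite(f'pics/{n}21.png',p)
a=cv2.imread('pics/scene21.png')[90:260,140:310]; b=cv2.imread('pics/side21.png')[140:310,220:390]
cv2.imwrite('pics/m21.png',np.hstack([cv2.resize(a,(400,400)),cv2.resize(b,(400,400))]))
q,d=robot.snapshot('wrist'); cv2.imwrite('pics/w21.png',q)
E
```

```text
time: 17.27
tool_pos: [0.5712, -0.1433, 0.2132]
ee_rot: [-3.131, -0.004, 0.546]
wrist_force: [0.3, 1.0, -2.2]
width: 0.0214
{'time': np.float64(17.2667), 'tool_pos': array([ 0.5712, -0.1433,  0.2132]), 'ee_rot': array([-3.1309, -0.004 ,  0.546 ]), 'wrist_force': array([ 0.3247,  0.9815, -2.228 ]), 'width': np.float64(0.0214), 'joint_positions': array([-0.3479,  0.1769,  1.2555,  0.0099,  1.7151, -0.8926])}
row [ 0.12  0.   -0.18] spin -0.002
```

View pics/m21.png

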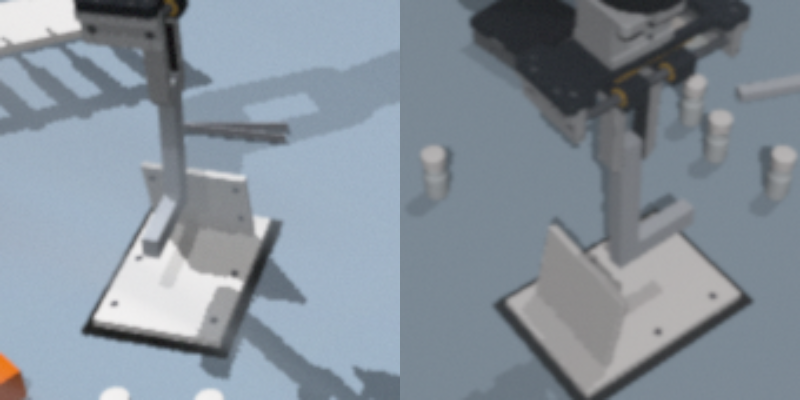

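View pics/w21.png

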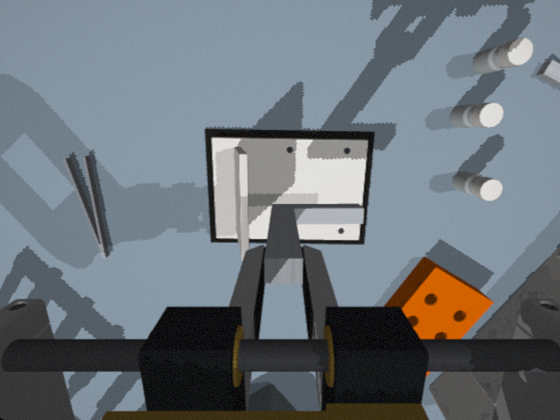

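```bash
python3 - <<'E'
from h import *
import cv2
o=robot.get_obs(); q=cv2.imread('pics/w21.png')
c=robot.camera_info('wrist');K=c['K'];M=c['mount'];R=Ro.from_euler('xyz',o['ee_rot'])
def wr(u,v,z):
    a=R.apply(M[:3,3])+o['tool_pos']; dd=R.apply(M[:3,:3]@np.linalg.solve(K,[u,v,1])); return a+dd*(z-a[2])/dd[2]
hsv=cv2.cvtColor(q,cv2.COLOR_BGR2HSV)
g=cv2.cvtColor(q,cv2.COLOR_BGR2GRAY)
# far mat edge: first dark pixel going down
for name,cols,rng in [('far',range(225,360,5),range(115,150))]:
    P=[]
    for u in cols:
        col=g[115:150,u].astype(int); i=np.where(col<60)[0]
        if len(i): 
            j=i[-1]; 
            P.append(wr(u,115+j+.5,.013)[:2]) # dark->white boundary = plate edge
    P=np.array(P); vx=cv2.fitLine(P.astype(np.float32),cv2.DIST_HUBER,0,.01,.01).ravel(); print(name,vx,'ang',np.degrees(np.arctan(vx[1]/vx[0])))
P=[]
for v in range(145,235,5):
    row=g[v,320:385].astype(int); i=np.where(row<60)[0]
    if len(i): P.append(wr(320+i[0]-.5,v,.013)[:2])
P=np.array(P); vx=cv2.fitLine(P.astype(np.float32),cv2.DIST_HUBER,0,.01,.01).ravel(); print('right',vx,'perp ang',np.degrees(np.arctan(-vx[0]/vx[1])))
y=np.array([.853,.522]);print('right edge dist along y to TCP', (vx[2:]-o['tool_pos'][:2])@y)
E
```

```text
far [ 0.8617  0.5074  0.5512 -0.0763] ang 30.487715
right [ 0.5209 -0.8536  0.6573 -0.0824] perp ang 31.389744
right edge dist along y to TCP 0.10381154765494734
```

Plate edges in the wrist view agree: yaw is right (31.3°) and the TCP is 51 mm from the corner line. I'll lower to just above the plate.

```bash
python3 -m inch '0.1 0 1.5 0 1;0.1 0 4 0 1;0.1 0 6 0 1;0.1 0 7.2 0 1;0.1 0 7.8 0 1;0.1 0 7.9 0 1;0.1 0 7.9 0 1'; python3 - <<'E'
from h import *
import cv2
st(); o=robot.get_obs()
q,d=robot.snapshot('wrist')
for u,v in [(280,205),(280,215),(280,225),(280,235),(280,245),(280,255)]:
    m=np.median(d[v-1:v+2,u-1:u+2]); w,t=wpt(u,v,m,o); print(u,v,m.round(4),'world',w,'tool',t)
for n in('scene','side'):
    p,_=robot.snapshot(n); cv2.imwrite(f'pics/{n}22.png',p)
a=cv2.imread('pics/scene22.png')[100:250,150:300]; b=cv2.imread('pics/side22.png')[170:320,240:390]
cv2.imwrite('pics/m22.png',np.hstack([cv2.resize(a,(400,400)),cv2.resize(b,(400,400))]))
E
```

```text
time: 18.0
tool_pos: [0.5725, -0.1407, 0.1401]
ee_rot: [-3.137, -0.005, 0.55]
wrist_force: [-5.6, -2.2, 11.9]
width: 0.0218
{'time': np.float64(18.0), 'tool_pos': array([ 0.5725, -0.1407,  0.1401]), 'ee_rot': array([-3.137 , -0.0049,  0.5503]), 'wrist_force': array([-5.5838, -2.157 , 11.8746]), 'width': np.float64(0.0218), 'joint_positions': array([-0.3412,  0.1956,  1.3784,  0.0067,  1.5682, -0.8916])}
280 205 0.297 world [ 0.5664 -0.136   0.0332] tool [-0.0033 -0.0067  0.107 ]
280 215 0.2624 world [ 0.566  -0.1351  0.069 ] tool [-0.0029 -0.0078  0.0712]
280 225 0.2345 world [ 0.5657 -0.1343  0.0979] tool [-0.0026 -0.0088  0.0423]
280 235 0.2123 world [ 0.5655 -0.1337  0.1208] tool [-0.0024 -0.0095  0.0194]
280 245 0.1937 world [ 0.5652 -0.1331  0.1401] tool [-0.0022 -0.0102  0.    ]
280 255 0.1779 world [ 0.565  -0.1326  0.1564] tool [-0.002  -0.0109 -0.0162]
```

View pics/m22.png

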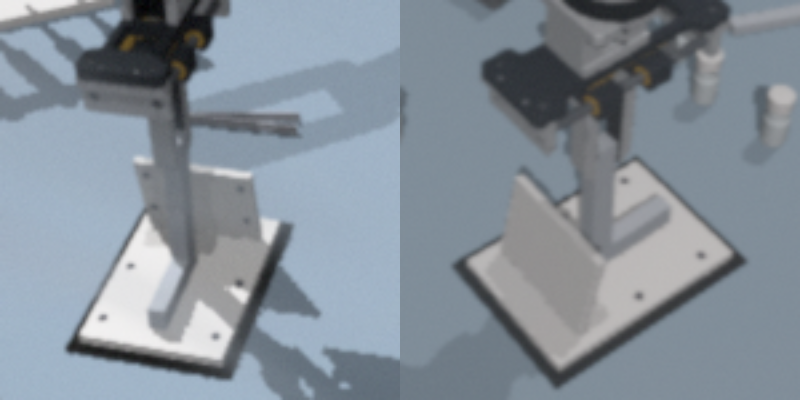

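Contact came at TCP z 0.140 with 12 N, earlier than expected. I'll check whether the square is tilted in its own plane.

```bash
python3 - <<'E'
from h import *
import cv2
print(robot.get_obs()['wrist_torque'])
for n,x,y in(('scene',180,140),('side',280,205)):
    p=cv2.imread(f'pics/{n}22.png'); w=90;s=8
    c=cv2.resize(p[y:y+70,x:x+w],None,fx=s,fy=s,interpolation=cv2.INTER_CUBIC)
    # projected expected outline: heel corner line at plate for TCP pos
    o=robot.get_obs(); yv=np.array([.854,.520,0]); xv=np.array([.520,-.854,0])
    T=np.array([*o['tool_pos'][:2],.013])
    for a in(-.011,.079):
        for zz in(0,.022):
            pass
    def P(ax,ay,z): 
        u,v=proj(n,T+ay*yv+ax*xv+np.array([0,0,z])); return int((u-x+.5)*s),int((v-y+.5)*s)
    F=[(-.011,0),(.079,0),(.079,.022),(.011,.022),(.011,.12),(-.011,.12)]
    for ax,col in((-.008,(0,0,255)),(.008,(0,200,0))):
        cv2.polylines(c,[np.array([P(ax,a,z) for a,z in F])],True,col,1)
    cv2.imwrite(f'pics/z22{n}.png',c)
E
```

```text
[-0.2729  1.3262  0.0646]
```

View pics/z22scene.png

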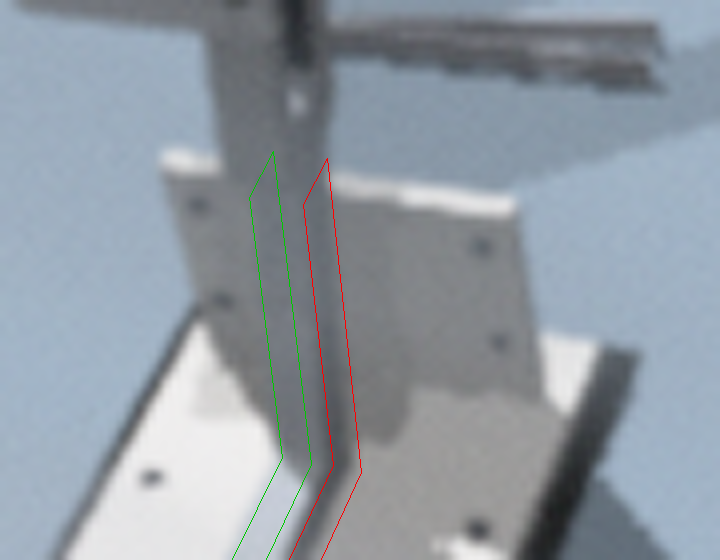

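View pics/z22side.png

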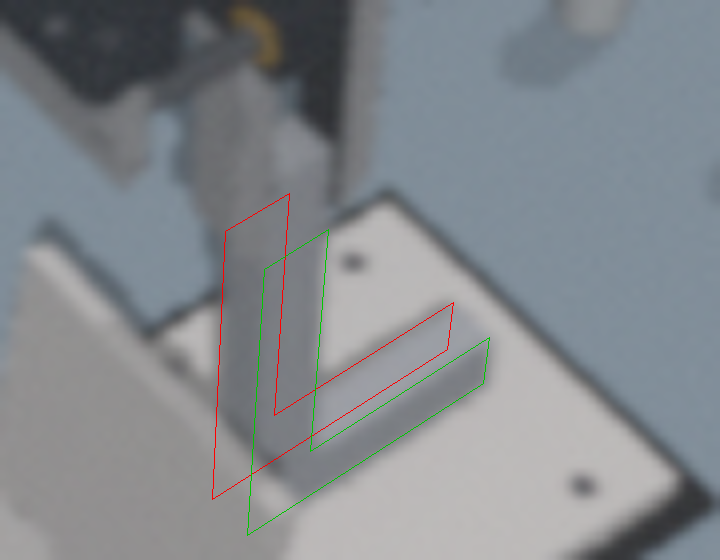

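```bash
python3 - <<'E'
from h import *
import cv2
o=robot.get_obs(); st()
q,d=robot.snapshot('wrist'); cv2.imwrite('pics/w23.png',q[120:360,140:420].repeat(2,0).repeat(2,1))
for v in (255,262,268,274,280,286,292,298):
    m=np.median(d[v-1:v+2,279:282]); w,t=wpt(280,v,m,o); print(v,w,t)
for u,v in [(300,204),(320,203),(340,202),(300,200),(320,200)]:
    m=np.median(d[v-1:v+2,u-1:u+2]); w,t=wpt(u,v,m,o); print(u,v,w,t)
E
```

```text
{'time': np.float64(18.15), 'tool_pos': array([ 0.5725, -0.1407,  0.1401]), 'ee_rot': array([-3.1369, -0.005 ,  0.5503]), 'wrist_force': array([-5.0547, -1.2225, 10.8356]), 'width': np.float64(0.0217), 'joint_positions': array([-0.3412,  0.1956,  1.3783,  0.0068,  1.5682, -0.8916])}
255 [ 0.565  -0.1325  0.1568] [-0.002  -0.011  -0.0166]
262 [ 0.5657 -0.1337  0.1629] [-0.002  -0.0096 -0.0227]
268 [ 0.5676 -0.1368  0.1632] [-0.002  -0.006  -0.0231]
274 [ 0.5695 -0.1399  0.1634] [-0.002  -0.0024 -0.0233]
280 [ 0.5715 -0.1432  0.1633] [-0.002   0.0015 -0.0232]
286 [ 0.6218 -0.2273  0.0011] [-0.004   0.1002  0.1385]
292 [ 0.6261 -0.2345  0.0004] [-0.004   0.1086  0.1392]
298 [ 0.6305 -0.2416 -0.0001] [-0.0041  0.117   0.1396]
300 204 [ 0.5832 -0.1258  0.029 ] [ 0.0163 -0.0066  0.1112]
320 203 [ 0.6004 -0.1154  0.0248] [ 0.0365 -0.0064  0.1155]
340 202 [ 0.6182 -0.1047  0.0204] [ 0.0572 -0.0062  0.12  ]
300 200 [ 0.5839 -0.1253  0.0136] [ 0.0171 -0.0066  0.1266]
320 200 [ 0.6014 -0.1145  0.0137] [ 0.0377 -0.0066  0.1266]
```

View pics/w23.png

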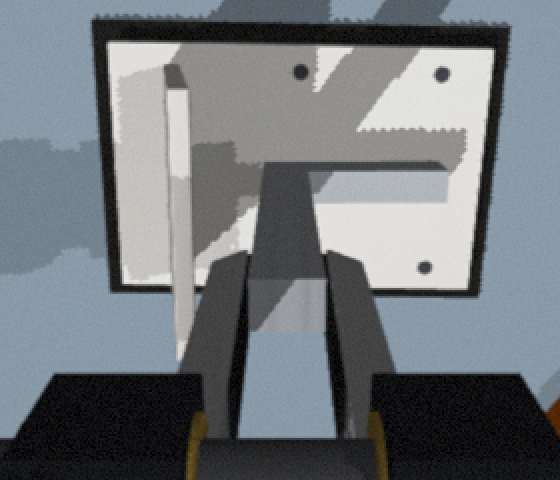

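The tip top is at 0.1633 m, so the short leg really is on the plate. The square had slid about 10 mm in the grip and leans about 2° sideways. I'll open here so it stands flat on the plate, then regrip lower.

```bash
python3 -m inch '0 0 -0.3 0 0.85;0 0 -0.4 0 0.75;0 0 -0.4 0 0.65;0 0 0 0 0.6;0 0 0.8 0 0.6;0 0 1.4 0 0.6;0 0 1.4 0 0.6'; python3 - <<'E'
from h import *
import cv2
o=robot.get_obs(); st()
q,d=robot.snapshot('wrist'); cv2.imwrite('pics/w24.png',q[120:360,140:420].repeat(2,0).repeat(2,1))
for v in (210,220,230,240,250,260,268,274,280,286,292,298):
    m=np.median(d[v-1:v+2,279:282]); w,t=wpt(280,v,m,o); print(v,w,t)
E
```

```text
time: 18.78
tool_pos: [0.5711, -0.14, 0.123]
ee_rot: [-3.133, -0.002, 0.55]
wrist_force: [0.5, 0.4, 0.5]
width: 0.0376
{'time': np.float64(18.7833), 'tool_pos': array([ 0.5711, -0.14  ,  0.123 ]), 'ee_rot': array([-3.133 , -0.0018,  0.5504]), 'wrist_force': array([0.5258, 0.4415, 0.4984]), 'width': np.float64(0.0376), 'joint_positions': array([-0.341 ,  0.2044,  1.4024,  0.0068,  1.5403, -0.8916])}
210 [ 0.5664 -0.1382  0.021 ] [-0.0032 -0.0031  0.102 ]
220 [ 0.5671 -0.1388  0.0495] [-0.003  -0.0025  0.0735]
230 [ 0.5674 -0.139   0.0743] [-0.0027 -0.0024  0.0488]
240 [ 0.568  -0.1396  0.0936] [-0.0025 -0.0017  0.0294]
250 [ 0.5683 -0.1399  0.1111] [-0.0024 -0.0015  0.012 ]
260 [ 0.5686 -0.1402  0.1258] [-0.0022 -0.0012 -0.0028]
268 [ 0.5688 -0.1404  0.1363] [-0.0021 -0.001  -0.0133]
274 [ 0.569  -0.1406  0.1434] [-0.002  -0.0008 -0.0204]
280 [ 0.5691 -0.1407  0.1502] [-0.002  -0.0008 -0.0272]
286 [ 0.5693 -0.1409  0.1561] [-0.0019 -0.0005 -0.0331]
292 [ 0.5696 -0.1412  0.1615] [-0.0019 -0.0001 -0.0385]
298 [ 0.5708 -0.1432  0.1635] [-0.0019  0.0021 -0.0406]
```

View pics/w24.png

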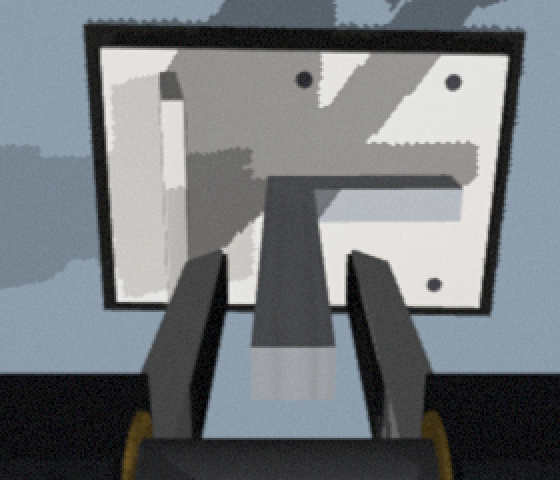

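It stands flat now. I'll centre by 7 mm, close, and start pushing toward the panel.

```bash
python3 -m inch '0 0.4 0 0 0.6;0 0.7 0 0 0.65;0 0.7 0 0 0.8;0 0.7 0 0 1;0 0.7 0 0 1;0 0.7 0 0 1;0 0.7 0 0 1'; python3 - <<'E'
from h import *
o=robot.get_obs(); st()
q,d=robot.snapshot('wrist')
for v in (210,230,250,270,290):
    m=np.median(d[v-1:v+2,279:282]); w,t=wpt(280,v,m,o); print(v,w,t)
y=np.array([.854,.520]); x=np.array([.520,-.854]); c=np.array([.5288,-.1693])
print('TCP rel corner y',(o['tool_pos'][:2]-c)@y,'x',(o['tool_pos'][:2]-c)@x)
E
```

```text
time: 19.42
tool_pos: [0.5753, -0.1463, 0.1241]
ee_rot: [-3.135, -0.003, 0.55]
wrist_force: [0.6, -0.8, 0.0]
width: 0.0216
{'time': np.float64(19.4167), 'tool_pos': array([ 0.5753, -0.1463,  0.1241]), 'ee_rot': array([-3.1347, -0.0029,  0.5503]), 'wrist_force': array([ 0.5947, -0.7618,  0.0395]), 'width': np.float64(0.0216), 'joint_positions': array([-0.3485,  0.2147,  1.388 ,  0.0066,  1.5425, -0.899 ])}
210 [ 0.5666 -0.1372  0.0517] [-0.0029 -0.0119  0.0725]
230 [ 0.5665 -0.1365  0.1039] [-0.0024 -0.0129  0.0203]
250 [ 0.5664 -0.1358  0.1398] [-0.002  -0.0137 -0.0156]
270 [ 0.5669 -0.1363  0.1634] [-0.0018 -0.0132 -0.0393]
290 [ 0.5729 -0.1461  0.1634] [-0.0019 -0.0018 -0.0393]
TCP rel corner y 0.05168434210580305 x 0.004588875216000543
```

Closing tilted the leg about 2.5°. I'll ease the fingers slightly, look, and close gently again.

```bash
cat > look.py <<'E'
from h import *
o=robot.get_obs(); st()
q,d=robot.snapshot('wrist')
for v in (210,230,250,262,290):
    m=np.median(d[v-1:v+2,279:282]); w,t=wpt(280,v,m,o); print(v,w,t)
E
python3 -m inch '0 0 0 0 0.755;0 0 0 0 0.74;0 0 0 0 0.74'; python3 look.py; python3 -m inch '0 0 0 0 0.76;0 0 0 0 0.78;0 0 0 0 0.78'; python3 look.py
```

```text
time: 19.72
tool_pos: [0.5752, -0.1462, 0.1241]
ee_rot: [-3.134, -0.003, 0.55]
wrist_force: [-0.9, 0.2, 0.2]
width: 0.0243
{'time': np.float64(19.7167), 'tool_pos': array([ 0.5752, -0.1462,  0.1241]), 'ee_rot': array([-3.1344, -0.0028,  0.5504]), 'wrist_force': array([-0.9419,  0.1855,  0.2239]), 'width': np.float64(0.0243), 'joint_positions': array([-0.3484,  0.2145,  1.3881,  0.0067,  1.5428, -0.899 ])}
210 [ 0.5665 -0.1372  0.0513] [-0.0029 -0.0117  0.0729]
230 [ 0.5665 -0.1366  0.1033] [-0.0024 -0.0126  0.0209]
250 [ 0.5665 -0.1361  0.1388] [-0.0021 -0.0133 -0.0146]
262 [ 0.5663 -0.1354  0.1562] [-0.0019 -0.0141 -0.032 ]
290 [ 0.5728 -0.146   0.1633] [-0.0019 -0.0017 -0.0391]
time: 20.02
tool_pos: [0.5752, -0.1461, 0.1241]
ee_rot: [-3.134, -0.003, 0.55]
wrist_force: [-0.0, 0.9, 0.8]
width: 0.022
{'time': np.float64(20.0167), 'tool_pos': array([ 0.5752, -0.1461,  0.1241]), 'ee_rot': array([-3.1343, -0.003 ,  0.5505]), 'wrist_force': array([-0.0156,  0.9246,  0.8217]), 'width': np.float64(0.022), 'joint_positions': array([-0.3483,  0.2145,  1.3881,  0.0069,  1.5428, -0.899 ])}
210 [ 0.5667 -0.1373  0.0501] [-0.0029 -0.0114  0.0741]
230 [ 0.5671 -0.1373  0.1004] [-0.0024 -0.0116  0.0238]
250 [ 0.5672 -0.1371  0.1358] [-0.0021 -0.012  -0.0116]
262 [ 0.5674 -0.1371  0.1518] [-0.0019 -0.012  -0.0276]
290 [ 0.5728 -0.1459  0.1632] [-0.0019 -0.0017 -0.0391]
```

The square had only been rocking and is now vertical to within 0.4°. I'll grip fully and push toward the panel.

```bash
python3 -m inch '0 0 0 0 0.85;0 0 0 0 1;-0.3 0 0 0 1;-0.7 0 0 0 1;-1.1 0 0 0 1;-1.5 0 0 0 1;-1.9 0 0 0 1;-2.3 0 0 0 1;-2.7 0 0 0 1;-3.1 0 0 0 1;-3.4 0 0 0 1;-3.7 0 0 0 1;-3.7 0 0 0 1'; python3 look.py; python3 - <<'E'
from h import *
import cv2
o=robot.get_obs()
for n in('scene','side'):
    p,_=robot.snapshot(n); cv2.imwrite(f'pics/{n}25.png',p)
a=cv2.imread('pics/scene25.png')[100:250,150:300]; b=cv2.imread('pics/side25.png')[170:320,240:390]
cv2.imwrite('pics/m25.png',np.hstack([cv2.resize(a,(400,400)),cv2.resize(b,(400,400))]))
y=np.array([.854,.520]); x=np.array([.520,-.854]); c=np.array([.5288,-.1693])
print('TCP rel corner y',(o['tool_pos'][:2]-c)@y,'x',(o['tool_pos'][:2]-c)@x)
E
```

```text
time: 21.15
tool_pos: [0.5436, -0.1655, 0.1242]
ee_rot: [-3.134, -0.004, 0.55]
wrist_force: [2.1, 1.8, 0.0]
width: 0.0218
{'time': np.float64(21.15), 'tool_pos': array([ 0.5436, -0.1655,  0.1242]), 'ee_rot': array([-3.1344, -0.0036,  0.5503]), 'wrist_force': array([2.108 , 1.7539, 0.0234]), 'width': np.float64(0.0218), 'joint_positions': array([-0.3997,  0.1592,  1.4525,  0.0071,  1.5337, -0.9503])}
210 [ 0.5352 -0.1569  0.0496] [-0.0029 -0.0112  0.0748]
230 [ 0.5355 -0.1568  0.1003] [-0.0024 -0.0115  0.024 ]
250 [ 0.5355 -0.1564  0.136 ] [-0.0021 -0.012  -0.0117]
262 [ 0.5355 -0.1563  0.1525] [-0.0019 -0.0123 -0.0282]
290 [ 0.5413 -0.1655  0.163 ] [-0.0019 -0.0015 -0.0388]
TCP rel corner y 0.014616618167512656 x 0.004428278966539886
```

View pics/m25.png

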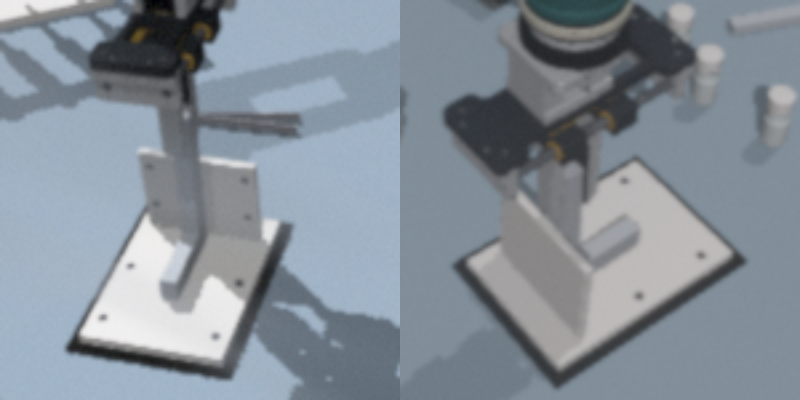

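The panel is coming upright. Next I press gently down and inward in small steps.

```bash
python3 -m inch '0 0 0.1 0 1;-0.1 0 0.2 0 1;-0.2 0 0.25 0 1;-0.3 0 0.25 0 1;-0.36 0 0.25 0 1;-0.36 0 0.25 0 1'; python3 - <<'E'
from h import *
o=robot.get_obs(); st(); print(o['wrist_torque'])
y=np.array([.854,.520]); x=np.array([.520,-.854]); c=np.array([.5288,-.1693])
print('TCP rel corner y',(o['tool_pos'][:2]-c)@y,'F along y',o['wrist_force'][:2]@y,'x',o['wrist_force'][:2]@x)
E
```

```text
time: 21.8
tool_pos: [0.5429, -0.166, 0.1241]
ee_rot: [-3.136, -0.009, 0.551]
wrist_force: [3.5, 4.3, 7.1]
width: 0.022
{'time': np.float64(21.8), 'tool_pos': array([ 0.5429, -0.166 ,  0.1241]), 'ee_rot': array([-3.1361, -0.0093,  0.5514]), 'wrist_force': array([3.5206, 4.284 , 7.1139]), 'width': np.float64(0.022), 'joint_positions': array([-0.4033,  0.1544,  1.4582,  0.0108,  1.5281, -0.9552])}
[ 1.2848 -0.9598 -0.0208]
TCP rel corner y 0.013765010011321238 F along y 5.23423857780521 x -1.8278342370092833
```

```bash
python3 -m inch '-0.15 0 0.1 0 1;-0.3 0 0.1 0 1;-0.45 0 0.15 0 1;-0.45 0 0.2 0 1;-0.45 0 0.2 0 1'; cat > chk.py <<'E'
from h import *
import cv2,sys
o=robot.get_obs(); st(); print(o['wrist_torque'])
y=np.array([.854,.520]); x=np.array([.520,-.854]); c=np.array([.5288,-.1693])
print('TCP rel corner y',(o['tool_pos'][:2]-c)@y,'F along y',o['wrist_force'][:2]@y,'x',o['wrist_force'][:2]@x)
k=sys.argv[1]
for n,X,Y in(('scene',190,145),('side',270,215)):
    p,_=robot.snapshot(n); cv2.imwrite(f'pics/{n}{k}.png',p)
    cv2.imwrite(f'pics/z{k}{n}.png',cv2.resize(p[Y:Y+70,X:X+90],None,fx=8,fy=8,interpolation=cv2.INTER_CUBIC))
E
python3 chk.py 26
```

```text
time: 22.22
tool_pos: [0.5414, -0.1671, 0.1241]
ee_rot: [-3.138, -0.016, 0.552]
wrist_force: [4.2, 5.0, 5.9]
width: 0.0216
{'time': np.float64(22.2167), 'tool_pos': array([ 0.5414, -0.1671,  0.1241]), 'ee_rot': array([-3.1376, -0.0157,  0.5522]), 'wrist_force': array([4.2136, 5.0258, 5.9073]), 'width': np.float64(0.0216), 'joint_positions': array([-0.4088,  0.1479,  1.4657,  0.0152,  1.5224, -0.9617])}
[ 1.3751 -1.1768 -0.008 ]
TCP rel corner y 0.011915093757312648 F along y 6.211860678016194 x -2.100931578269204
```

View pics/z26scene.png

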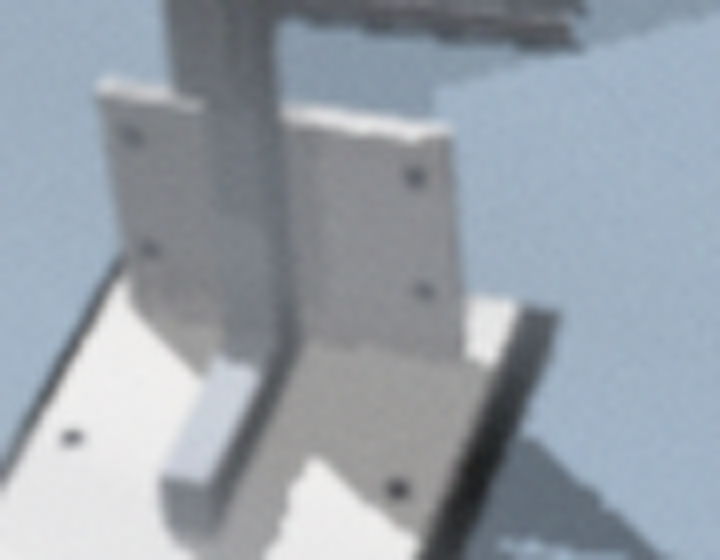

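View pics/z26side.png

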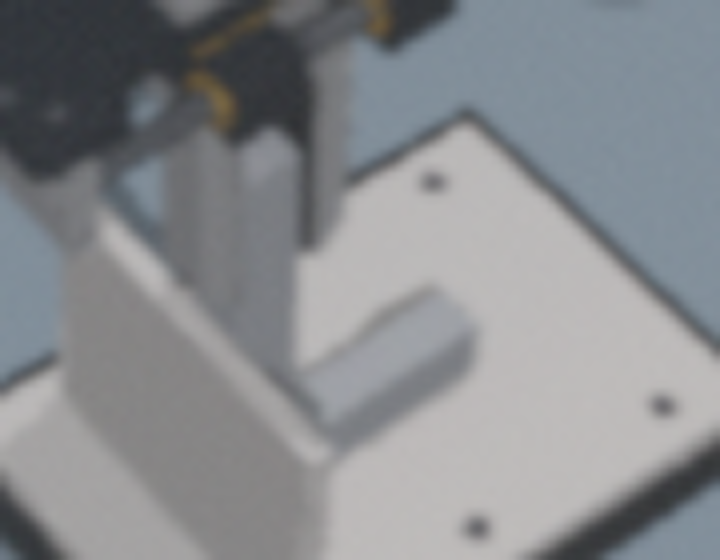

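The tool has pitched about 0.9° under load because each call takes the measured tilt as its new target, so the top leans into the panel. I'll work it back by pulling outward with the foot pressed down in short calls, then make one clean push.

```bash
python3 -m inch '0.2 0 0.3 0 1;0.4 0 0.4 0 1;0.6 0 0.4 0 1'; python3 -m inch '0.4 0 0.3 0 1;0.8 0 0.3 0 1'; python3 - <<'E'
from h import *
st()
E
```

```text
time: 22.57
tool_pos: [0.5437, -0.1667, 0.124]
ee_rot: [-3.141, -0.007, 0.551]
wrist_force: [-11.2, -2.7, 17.7]
width: 0.0217
time: 22.73
tool_pos: [0.5483, -0.1655, 0.124]
ee_rot: [3.139, -0.0, 0.55]
wrist_force: [-16.0, -7.1, 25.3]
width: 0.022
{'time': np.float64(22.7333), 'tool_pos': array([ 0.5483, -0.1655,  0.124 ]), 'ee_rot': array([ 3.1388, -0.0002,  0.5501]), 'wrist_force': array([-15.9652,  -7.1317,  25.304 ]), 'width': np.float64(0.022), 'joint_positions': array([-0.3912,  0.1652,  1.4462, -0.0015,  1.5279, -0.9413])}
```

```bash
python3 -m inch '0.3 0 0.2 0 1;0.6 0 0.2 0 1'; python3 -m inch '0 0 -0.1 0 1;0 0 -0.2 0 1;-0.1 0 -0.2 0 1;-0.1 0 -0.2 0 1'; python3 look.py; python3 - <<'E'
from h import *
o=robot.get_obs();y=np.array([.854,.520]);print((o['tool_pos'][:2]-[.5288,-.1693])@y)
E
```

```text
time: 22.9
tool_pos: [0.5512, -0.1649, 0.1244]
ee_rot: [3.136, 0.006, 0.549]
wrist_force: [-0.4, -0.1, 2.9]
width: 0.0218
time: 23.23
tool_pos: [0.5503, -0.1656, 0.1257]
ee_rot: [3.137, 0.006, 0.549]
wrist_force: [2.5, 0.1, -1.4]
width: 0.0219
{'time': np.float64(23.2333), 'tool_pos': array([ 0.5503, -0.1656,  0.1257]), 'ee_rot': array([3.1366, 0.0063, 0.5489]), 'wrist_force': array([ 2.5207,  0.1499, -1.3563]), 'width': np.float64(0.0219), 'joint_positions': array([-0.386 ,  0.1706,  1.4365, -0.0081,  1.5343, -0.9346])}
210 [ 0.5413 -0.1573  0.0541] [-0.0029 -0.0121  0.0716]
230 [ 0.5416 -0.1563  0.1044] [-0.0024 -0.0125  0.0212]
250 [ 0.5421 -0.156   0.1381] [-0.0021 -0.0123 -0.0124]
262 [ 0.5424 -0.156   0.1537] [-0.0019 -0.0122 -0.028 ]
290 [ 0.5479 -0.1648  0.1649] [-0.0019 -0.0017 -0.0392]
0.02028796181847521
```

```bash
python3 -m inch '-0.15 0 0 0 1;-0.3 0 0 0 1;-0.45 0 0 0 1;-0.6 0 0 0 1;-0.75 0 0 0 1;-0.85 0 0 0 1;-0.95 0 0 0 1;-1.05 0 0 0 1;-1.15 0 0.05 0 1;-1.2 0 0.15 0 1;-1.25 0 0.25 0 1;-1.3 0 0.35 0 1;-1.3 0 0.35 0 1;-1.3 0 0.35 0 1'; python3 chk.py 27; python3 look.py
```

```text
time: 24.45
tool_pos: [0.5412, -0.1715, 0.124]
ee_rot: [3.135, 0.001, 0.549]
wrist_force: [5.7, 3.5, 2.0]
width: 0.0223
{'time': np.float64(24.45), 'tool_pos': array([ 0.5412, -0.1715,  0.124 ]), 'ee_rot': array([3.1347, 0.0008, 0.5493]), 'wrist_force': array([5.7406, 3.5471, 2.035 ]), 'width': np.float64(0.0223), 'joint_positions': array([-0.4038,  0.1525,  1.4607, -0.0046,  1.5233, -0.953 ])}
[ 1.0574 -1.5273 -0.091 ]
TCP rel corner y 0.009481191932743377 F along y 6.746996244627069 x -0.044103058986341044
{'time': np.float64(24.55), 'tool_pos': array([ 0.5412, -0.1715,  0.124 ]), 'ee_rot': array([3.1347, 0.0009, 0.5494]), 'wrist_force': array([5.5076, 3.7475, 2.8462]), 'width': np.float64(0.0218), 'joint_positions': array([-0.4038,  0.1525,  1.4606, -0.0047,  1.5234, -0.953 ])}
210 [ 0.5325 -0.163   0.0529] [-0.0029 -0.0123  0.071 ]
230 [ 0.5327 -0.1623  0.1024] [-0.0024 -0.0124  0.0215]
250 [ 0.5329 -0.1618  0.1368] [-0.0021 -0.0126 -0.013 ]
262 [ 0.5331 -0.1618  0.1522] [-0.0019 -0.0123 -0.0283]
290 [ 0.5387 -0.1709  0.1629] [-0.0019 -0.0016 -0.039 ]
```

View pics/z27scene.png

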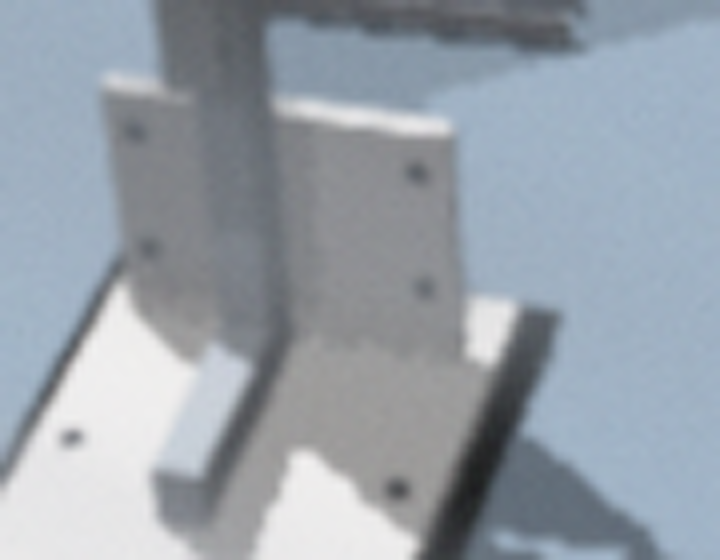

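View pics/z27side.png

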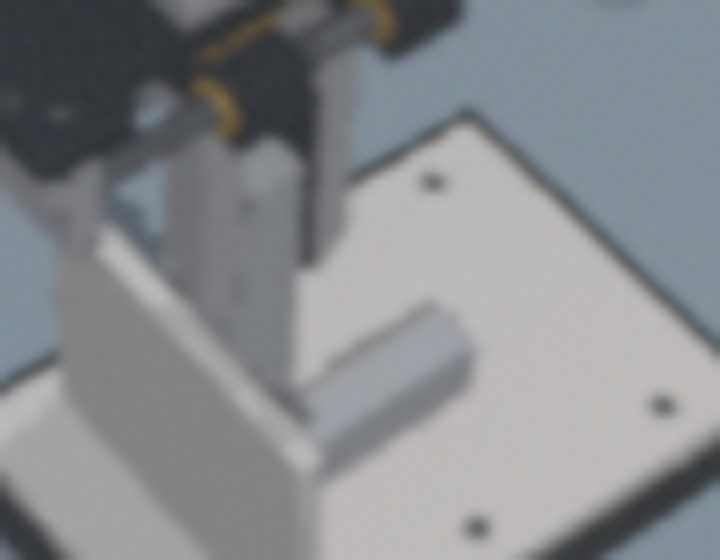

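Pitch is now near zero, with 6.7 N inward and 2–3 N down. I'll check the heel gap and panel angle from the wrist view.

```bash
python3 - <<'E'
from h import *
import cv2
o=robot.get_obs()
q,d=robot.snapshot('wrist'); cv2.imwrite('pics/w28.png',q); np.save('pics/w28.npy',d)
cv2.imwrite('pics/w28z.png',cv2.resize(q[125:305,200:420],None,fx=3.6,fy=3.3,interpolation=cv2.INTER_CUBIC))
E
```

```text
(no output)
```

View pics/w28z.png

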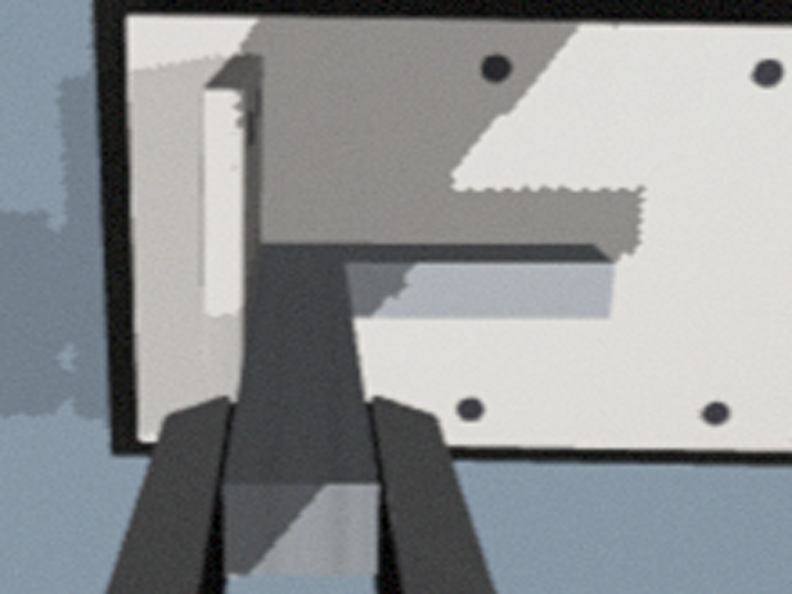

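```bash
python3 - <<'E'
from h import *
import cv2
o=robot.get_obs(); q=cv2.imread('pics/w28.png'); g=cv2.cvtColor(q,cv2.COLOR_BGR2GRAY); st()
c=robot.camera_info('wrist');K=c['K'];M=c['mount'];R=Ro.from_euler('xyz',o['ee_rot'])
a=R.apply(M[:3,3])+o['tool_pos']
def wr(u,v,z):
    dd=R.apply(M[:3,:3]@np.linalg.solve(K,[u,v,1])); return a+dd*(z-a[2])/dd[2]
y=np.array([.854,.520]); C=np.array([.5288,-.1693])
f=lambda X,Y:(200+(X+.5)/3.6-.5,125+(Y+.5)/3.3-.5)
def s(n,X,Y,z): p=wr(*f(X,Y),z); print(n,'y rel corner %.4f'%((p[:2]-C)@y), 'x %.4f'%((p[:2]-C)@[.52,-.854]))
for Y in(80,130,180,220): s('panel base',262,Y,.013)
for Y in(100,130,180,220): s('panel top inner edge',243,Y,.103)
s('leg heel',262,243,.013); s('short end bottom',612,262,.013); s('short end top',594,244,.035); s('short end top2',613,262,.035); s('short end top near',610,318,.035)
s('leg top outer front',222,485,.163); s('leg top inner front',379,485,.163)
s('plate corner',127,15,.013)
E
```

```text
{'time': np.float64(24.65), 'tool_pos': array([ 0.5412, -0.1715,  0.124 ]), 'ee_rot': array([3.1348, 0.001 , 0.5494]), 'wrist_force': array([6.0902, 4.941 , 3.0766]), 'width': np.float64(0.022), 'joint_positions': array([-0.4038,  0.1525,  1.4606, -0.0047,  1.5234, -0.953 ])}
panel base y rel corner -0.0009 x -0.0508
panel base y rel corner -0.0011 x -0.0367
panel base y rel corner -0.0012 x -0.0222
panel base y rel corner -0.0013 x -0.0103
panel top inner edge y rel corner -0.0012 x -0.0557
panel top inner edge y rel corner -0.0013 x -0.0499
panel top inner edge y rel corner -0.0014 x -0.0399
panel top inner edge y rel corner -0.0015 x -0.0317
leg heel y rel corner -0.0014 x -0.0033
short end bottom y rel corner 0.0939 x 0.0023
short end top y rel corner 0.0826 x -0.0090
short end top2 y rel corner 0.0878 x -0.0039
short end top near y rel corner 0.0884 x 0.0124
leg top outer front y rel corner -0.0018 x -0.0042
leg top inner front y rel corner 0.0203 x -0.0042
plate corner y rel corner -0.0350 x -0.0684
```

```bash
python3 - <<'E'
import cv2,numpy as np
a=cv2.imread('pics/side0.png');b=cv2.imread('pics/side27.png')
for n,x,y in[('vial0',225,198),('v1',336,168),('v2',347,183),('v3',374,198),('bottle',328,100),('timer',195,152),('tweezers',198,308)]:
    w,h=(20,30) if n[0]=='v' else (40,60) if n=='bottle' else (28,30) if n=='timer' else (55,55)
    t=a[y:y+h,x:x+w]; r=cv2.matchTemplate(b[y-8:y+h+8,x-8:x+w+8],t,cv2.TM_CCOEFF_NORMED); _,m,_,l=cv2.minMaxLoc(r); print(n,round(m,3),np.array(l)-8)
from bench import robot
o=robot.get_obs();print(o['time'],o['tool_pos'],o['wrist_force'],o['width'])
robot.close_job()
E
```

```text
vial0 0.998 [0 0]
v1 0.722 [0 0]
v2 0.925 [0 0]
v3 0.998 [0 0]
bottle 0.805 [1 0]
timer 0.999 [0 0]
tweezers 0.73 [0 0]
24.65 [ 0.54120932 -0.17147885  0.12396392] [6.09023731 4.94104937 3.07655075] 0.021985191042677092
the job is handed in; nothing more can be done
```

I took the largest square off the box, stood it upright on the base plate and pressed it into the corner. The job was handed in at 24.65 s, still gripping and pressing. No verdict was reported.

**First try failed:** the square slipped out of the grip while I was swinging it upright and came to rest against the box. I picked it up again, brought it vertical against the box's front face, and regripped it twice before the final push.

**Last checks (wrist camera and force reading):**
- **Panel:** its base and top edges line up within about 0.5 mm, so it stands at a right angle to within about 0.3°.
- **Square:** the heel sits on the panel's base line. The long leg is vertical along the panel and leans about 0.4° sideways. The short leg's far end is about 90 mm from the panel.
- **Pressing force:** about 7–8 N toward the panel but only about 3 N down, lighter than I would have liked.

**Other things on the bench:** comparing side views from before and after, all four vials, the timer and the tweezers showed no shift. The bottle showed 1 pixel, which I put down to noise. Match scores were weak for one vial (0.72), the tweezers (0.73) and the bottle (0.81). I took that to be shadows or the arm partly covering them and did not check further.

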